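# Stow bakery tubs and a pastry box under the right shelf tiers

## Robot

A 6-joint arm with a two-finger parallel gripper is mounted at the origin on the work surface. World frame = base frame: x ahead of the robot, y to its left, z up, the work surface at z = 0. Lengths are in mm, angles in degrees, forces in N, time in s.
With the tool pointing down it reaches from about 350 to 800 mm from the base axis. Payload 7.3 kg.
Tool frame: the origin (TCP) lies on the centre line of the jaws, within the pads' length; the fingertips stand 19 mm ahead of it and the grasp point (between the pads) is the TCP; z points along the fingers, y is the line along which they close (so a half turn about z gives the same grasp; the last joint's range is limited). The gripper opens to 85 mm and grips with 20 to 120 N. Pads are 22 mm wide; open, the fingers measure 114 mm over their backs; the gripper's body (76 mm by 85 mm) begins 54 mm behind the grasp point. The pads swing forward as they close: fully open they stand 13 mm farther back than shut.
Start: joints at [-73.797, 19.595, 87.324, -0, 73.075, -8.365], TCP at [218.308, -477.477, 250.322] pointing down, gripper open.
Joint ranges: [-145.02, 145.02], [-44.19, 115.74], [2.07, 154.8], [-57.11, 237.11], [16.16, 152.29], [-177.93, 177.93]. Speed limits (degrees/s): [147.25, 147.25, 180, 180, 180, 180].

## Interface

Orientations are given as a 3x3 rotation matrix whose columns are the frame's x, y, z axes.
In Python, from bench import env, imaging, ticket gives the robot as it stands.
- The arm moves only by the tool step_arm, never from a script. Its argument "targets" is a list of rows, each an object with "delta_pos": the shift along the world's x, y, z in mm, a list of three; "rot": the turn, a rotation vector about the world's x, y, z in rad, a list of three. In form: [{"delta_pos": [x, y, z], "rot": [wx, wy, wz]}, ...]. A call has exactly 10 rows; each row is the pose to reach, as a shift and turn from the pose commanded when the call began; what a row does not reach only later rows make up. A row lasts 1/12 s, in which the tool goes at most 41.7 mm and 7.16 degrees, less where a joint would pass 70% of its speed; a pose out of reach is approached as far as the arm can. A call with a gripper value outside its range is refused whole. "grip" is the closure, from 0 (fully open) to 1 (shut), set as the call begins (left out, the last holds). The fingers move at their own pace and stop on an object; "grip_force" is the grip in N (left out, the last holds). Time passes only in rows, so rows that repeat a pose let the fingers close, or fill a call up. It gives the time, the measured TCP pose, the force, the opening and the grip force at its end, in the units of the state.
- env.read_state(): the state, without advancing time (a new reading comes with each control period).
- imaging.capture(name): name is "scene" or "top" or "wrist"; returns (picture, depth): 420x560x3 uint8, red, green, blue; 420x560 float32, mm along the optical axis (not along the pixel's ray), 0 where there is no reading.
- imaging.camera_model(name): a dict with "mtx" (3x3 intrinsics, pixels), "dist" ([k1, k2, p1, p2, k3] as OpenCV has them; the pictures are not rectified), "R" (3x3) and "t" (3): a world point X has camera coordinates R X + t. Camera axes: x right, y down, z forward; pixel columns grow to the right and rows downward; lengths in mm; the calibration is good to about 2 mm. A picture is of the moment at which its call begins: read the wrist's pose just before it. camera_model takes no time and is no camera call; for the wrist camera it gives the pose at the moment of the call.
- ticket.hand_in(): hands the job in; it is judged then, once.
The state is a dict: "clock": time; "joints": joint angles; "qvel": joint speeds; "effort": joint torques, N m; "eef_pos": TCP position; "orientation": TCP orientation; "contact_force": force on the tool from outside, world axes, zero at the start; "wrist_torque": the same for the moment, N m; "grip_width": opening from 0.0 (shut) to 1.0 (fully open); "gripper_force": force on a finger pad.
Only numpy, scipy, OpenCV 4.12 (cv2) and the standard library are available. Lean on these libraries where they do the work, as an engineer would, in place of code of your own. Each camera call takes 0.05 s, during which the arm holds its last target. There are 200 camera calls.

## Task

Put the two round lidded tubs and the small cardboard box away in the two stepped racks, each in the tier with the least headroom that it still fits under as it stands. The tubs are too wide to grip: slide them along the bench, upright, without lifting or tipping them; the box may be picked up, and must lie flat and square in its tier. Each must end wholly under the sheet above it, not sticking out at the front, and the other things on the bench must stay where they are.

Things in the scene. Friction and masses are not known exactly. Their poses are not given: they have to be found in the camera images.
- rack_tall: The taller fixed rack, 238 mm high; it may stand left or right. Sheet steel on dark posts, 142 mm wide, 126 mm clear inside, 175 mm deep. Origin: bench level, middle of the lower tier's front edge; x leads straight in, z up. Two tiers, see their points. In both, low side rails and a back stop rail (from x = 167 mm); sheets 4 mm thick.
- tall_low (a point): Lower tier: its middle front point, on its floor. The floor is the bare bench, open in front without a lip; x leads straight in. Its roof sheet starts here and runs 175 mm in. Headroom 140 mm.
- tall_up (a point): Upper tier: the middle of its floor under the front edge of its cover, 55 mm further in than the lower tier's front. x leads straight in; the cover runs 120 mm in from here, between posts 126 mm apart; the 55 mm of floor before it are an open ledge without lip or sides. Headroom 90 mm; floor 144 mm above the bench.
- rack_short: The shorter fixed rack, 174 mm high; it may stand right or left. Sheet steel on dark posts, 142 mm wide, 126 mm clear inside, 175 mm deep. Origin: bench level, middle of the lower tier's front edge; x leads straight in, z up. Two tiers, see their points. In both, low side rails and a back stop rail (from x = 167 mm); sheets 4 mm thick.
- short_low (a point): Lower tier: its middle front point, on its floor. The floor is the bare bench, open in front without a lip; x leads straight in. Its roof sheet starts here and runs 175 mm in. Headroom 104 mm.
- short_up (a point): Upper tier: the middle of its floor under the front edge of its cover, 55 mm further in than the lower tier's front. x leads straight in; the cover runs 120 mm in from here, between posts 126 mm apart; the 55 mm of floor before it are an open ledge without lip or sides. Headroom 62 mm; floor 108 mm above the bench.
- tub_tall_c (a point): Centre (half-way up) of the taller white tub with a blue lid: an upright round cylinder 104 mm across, 128 mm high, about 0.6 kg, loose on the bench (friction about 0.6), z along its axis.
- tub_mid_c (a point): Centre (half-way up) of the lower white tub with a blue lid: an upright round cylinder 104 mm across, 94 mm high, about 0.45 kg, loose on the bench (friction about 0.6), z along its axis.
- carton_c (a point): Centre (half-way up) of the closed cardboard box, lying flat: 90 mm long (its x), 60 mm wide (its y), 48 mm high (its z), about 0.16 kg, rigid.
- ramekin: Small white ceramic dish, 52 mm across, 34 mm high, standing between the two rack mouths, to be left alone; origin at the centre of its underside.
- bottle: Amber bottle, 60 mm across, 165 mm high, beside the left rack, to be left alone; origin at the centre of its underside.
- jar: Glass jar, 72 mm across, 105 mm high, beside the right rack, to be left alone; origin at the centre of its underside.

How it is judged (in metres and radians):
At the end, for the whole second after the job is handed in: Tall tub upright on the bench in the taller rack's lower tier, other tub in the shorter rack's lower tier, each sticking out by at most 6 mm; box flat in the shorter rack's upper tier, square within 0.25 rad, sticking out by at most 5 mm from under the cover (x of tub_tall_c in the frame of rack_tall between 0.046 and 0.13 m and y of tub_tall_c in the frame of rack_tall between -0.03 and 0.03 m and z of tub_tall_c in the frame of rack_tall between 0.054 and 0.074 m and angle between each of tub_tall_c, tub_mid_c, carton_c's own z axis and vertical below 0.1 rad and x of tub_mid_c in the frame of rack_short between 0.046 and 0.13 m and y of tub_mid_c in the frame of rack_short between -0.03 and 0.03 m and z of tub_mid_c in the frame of rack_short between 0.037 and 0.057 m and x of carton_c in the frame of rack_short between 0.08 and 0.14 m and y of carton_c in the frame of rack_short between -0.04 and 0.04 m and z of carton_c in the frame of rack_short between 0.122 and 0.142 m and ((angle between the x axis of carton_c and the x axis of rack_short, either way round below 0.25 rad and x of carton_c in the frame of rack_short above 0.095 m) or angle between the x axis of carton_c and the y axis of rack_short, either way round below 0.25 rad)); the robot touches nothing.
It fails at once if a tub was tipped by more than 0.3 rad (angle between any of tub_tall_c, tub_mid_c's own z axis and vertical above 0.3 rad).
It fails at once if a tub was lifted off the bench by more than 20 mm (height (world z) of tub_tall_c above 0.084 m or height (world z) of tub_mid_c above 0.067 m).
It fails at once if a bystander was moved by more than 25 mm or tipped (distance of any of ramekin, bottle, jar from where it was at the start of the episode above 0.025 m or angle between any of ramekin, bottle, jar's own z axis and vertical above 0.3 rad).
It also fails if it takes over 72 s, if anything falls off the work surface, if the arm or the gripper's body presses on something with over 40 N, if the wrist force passes 120 N, or if a joint passes its speed limit or range.

## Working session

There is one attempt and no reset: what is moved stays moved. The work goes in short steps, Python scripts to look and compute and a tool call to move; the robot and the scene stay as the last step left them, time stands still between calls to the robot, and variables do not carry over. Pictures are saved under pics/ and viewed, at most 10 in all, crops included, and the job is handed in when it is done.

Besides the shell and the picture viewer there is one more tool, called as name(argument=value, ...), one argument or row to a line, values as JSON. step_arm: Moves the arm, as the interface text tells. Its arguments: {"type":"object","properties":{"targets":{"type":"array"},"grip":{"type":"number"},"grip_force":{"type":"number"}},"required":["targets"]}

```bash
mkdir -p pics; ls; cat > h.py <<'E'
import numpy as np, cv2, pickle
from bench import env, imaging, ticket
np.set_printoptions(precision=1, suppress=True)
def world(name, d, m):
    h,w=d.shape
    u,v=np.meshgrid(np.arange(w),np.arange(h))
    p=cv2.undistortPoints(np.stack([u,v],-1).reshape(-1,1,2).astype(np.float64),np.array(m["mtx"]),np.array(m["dist"])).reshape(h,w,2)
    c=np.dstack([p*d[...,None],d])
    return (c-np.array(m["t"]))@np.array(m["R"])
E
python3 - <<'E'
from h import *
print(env.read_state()["clock"])
out={}
for n in("scene","top"):
    p,d=imaging.capture(n); m=imaging.camera_model(n); out[n]=(p,d,m)
    cv2.imwrite(f"pics/{n}0.png",p[...,::-1])
    R=np.array(m["R"]);print(n,-R.T@np.array(m["t"]),R[2],(d==0).mean())
pickle.dump(out,open("o.pkl","wb"))
E
```

```text
pics
0.0
scene [430.7 285.9 962. ] [ 0.2 -0.3 -0.9] 0.003949829931972789
top [ 488.9   15.  1169.8] [ 0.1 -0.  -1. ] 0.003945578231292517
```

View pics/scene0.png

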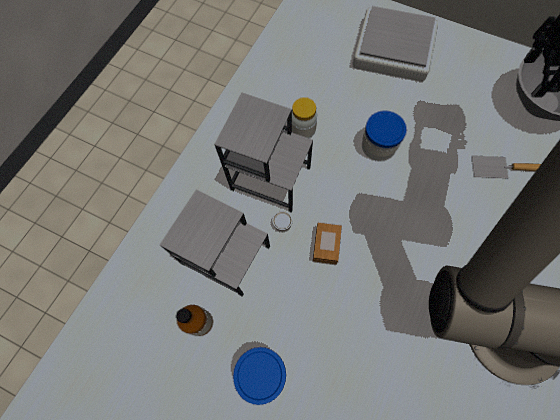

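View pics/top0.png

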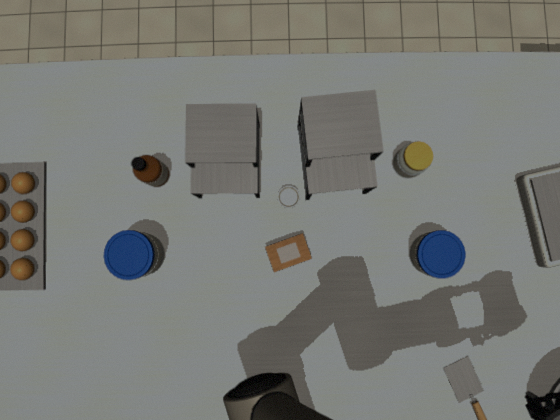

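The top view shows the racks at the top (sheets at about (222,150) on the left and (340,145) on the right). The tubs are at (130,254) and (441,254), the carton at (289,252), the ramekin at (288,195), the bottle at (148,168) and the jar at (416,156). Next I measure them.

```bash
cat > m.py <<'E'
from h import *
o=pickle.load(open("o.pkl","rb"))
for n in("top","scene"):
    p,d,m=o[n]; W=world(n,d,m); hsv=cv2.cvtColor(p,cv2.COLOR_RGB2HSV)
    X,Y,Z=W[...,0],W[...,1],W[...,2]
    print(n,"bench z",np.median(Z[(abs(Z)<15)&(X>350)]))
    H,S=hsv[...,0],hsv[...,1]
    for nm,mask in(("blue",(H>100)&(H<125)&(S>150)),("box",(H>5)&(H<22)&(S>100)),("yellow",(H>22)&(H<32)&(S>150))):
        k,l,st,c=cv2.connectedComponentsWithStats(mask.astype(np.uint8))
        for i in range(1,k):
            if st[i,4]<100: continue
            q=W[(l==i)]; z=np.percentile(q[:,2],60) ; t=q[abs(q[:,2]-z)<6]
            if len(t)<30: continue
            r=cv2.minAreaRect(t[:,:2].astype(np.float32))
            print(nm,st[i,4],"z",z,"rect",np.array(r[0]),np.array(r[1]),r[2],"circ",np.array(cv2.minEnclosingCircle(t[:,:2].astype(np.float32))[0]))
    # rack sheets by height bands
    for z0 in(108,144,174,238,):
        mk=(abs(Z-z0)<4)&(X>500)&(abs(Y)<300)&(S<60)
        k,l,st,c=cv2.connectedComponentsWithStats(cv2.morphologyEx(mk.astype(np.uint8),cv2.MORPH_OPEN,np.ones((3,3))))
        for i in range(1,k):
            if st[i,4]<400: continue
            t=W[l==i]; r=cv2.minAreaRect(t[:,:2].astype(np.float32)); print("sheet",z0,st[i,4],np.median(t[:,2]),np.array(r[0]),np.array(r[1]),r[2]); print(cv2.boxPoints(r).round(1).tolist())
    mk=(Z>28)&(Z<38)&(X>500)&(X<680)&(abs(Y)<60)
    t=W[mk]; print("ramekin",len(t),t.mean(0) if len(t) else 0)
    mk=(Z>20)&(Z<180)&(X>560)&(Y>190)&(Y<330); t=W[mk]; print("bottle",t[:,:2].min(0),t[:,:2].max(0),t[:,2].max())
E
python3 m.py
```

```text
top bench z 0.38737816265548225
blue 1898 z 127.30079413721886 rect [478.9 331.9] [101.9  97.4] 88.80570220947266 circ [479.1 332.3]
blue 1771 z 93.1806481420186 rect [ 464.9 -326.9] [102.5  98.7] 88.41094970703125 circ [ 465.1 -327.2]
box 482 z 115.95222238399928 rect [660.6 298. ] [45.5 49. ] 57.004390716552734 circ [662.1 301. ]
box 393 z 51.31931930862326 rect [647.3 607.2] [43.5 45.7] 45.14323425292969 circ [648.1 607.9]
box 396 z 52.62137690735625 rect [582.7 607.4] [42.2 42.4] 4.8413166999816895 circ [581.4 606.5]
box 398 z 51.093389944418576 rect [516.2 608.8] [43.5 43.2] 45.33812713623047 circ [515.8 607. ]
box 715 z 48.82440675937015 rect [476.2   0.1] [58.7 88.2] 18.55060577392578 circ [475.5   0.2]
box 400 z 52.28353032431446 rect [450.5 608.1] [44.1 40.1] 27.14826202392578 circ [449.9 608.2]
box 130 z 18.855416389294533 rect [ 101.7 -427.4] [45.3 15.7] 24.538602828979492 circ [ 102.7 -429.6]
yellow 138 z 105.82345994762069 rect [ 692.2 -286. ] [58.4 27.4] 78.57461547851562 circ [ 680.4 -283.6]
sheet 108 1894 108.21268007884163 [638.7 134.5] [143.4  65. ] 88.754638671875

[... 1846 characters left out ...]
78.7 142.3] 4.984458923339844
[[593.5999755859375, -40.20000076293945], [605.9000244140625, -182.0], [684.2999877929688, -175.10000610351562], [672.0, -33.29999923706055]]
sheet 174 3443 172.45205397344355 [718.1 134. ] [141.6 120.9] 88.95748138427734
[[656.4000244140625, 64.30000305175781], [777.2999877929688, 62.099998474121094], [779.9000244140625, 203.6999969482422], [659.0, 205.89999389648438]]
sheet 238 3130 236.56312634269472 [ 714.4 -102.3] [121.3 145. ] 4.775269508361816
[[647.9000244140625, -35.099998474121094], [660.0, -179.60000610351562], [780.9000244140625, -169.5], [768.7999877929688, -25.0]]
ramekin 216 [619.8 -21.7  32.2]
bottle [604.4 190. ] [779.6 329.9] 177.45819680330072
```

```bash
python3 - <<'E'
from h import *
s=env.read_state(); print(s["eef_pos"],np.array(s["orientation"]),s["clock"],s["grip_width"])
import math
def yaw(R): return math.degrees(math.atan2(R[1][1],R[0][1]))
print("tool y yaw",yaw(s["orientation"]))
E
```

```text
[ 218.2 -477.2  249.7] [[ 0.9  0.4 -0. ]
 [ 0.4 -0.9  0. ]
 [ 0.  -0.  -1. ]] 0.1 0.9948176547385185
tool y yaw -65.43332088025734
```

step_arm(
  targets=[
    {"delta_pos": [18,37,0],"rot": [0,0,0.11]},
    {"delta_pos": [36,74,0],"rot": [0,0,0.22]},
    {"delta_pos": [54,111,0],"rot": [0,0,0.33]},
    {"delta_pos": [72,148,0],"rot": [0,0,0.44]},
    {"delta_pos": [90,185,0],"rot": [0,0,0.55]},
    {"delta_pos": [108,222,-10],"rot": [0,0,0.66]},
    {"delta_pos": [126,259,-20],"rot": [0,0,0.77]},
    {"delta_pos": [144,296,-30],"rot": [0,0,0.88]},
    {"delta_pos": [162,333,-40],"rot": [0,0,0.99]},
    {"delta_pos": [180,370,-50],"rot": [0,0,1.1]},
  ],
  grip=0,
)

```text
clock: 0.93
eef_pos: [397.1, -108.5, 200.7]
orientation: [[0.037, 0.999, 0.0], [0.999, -0.037, -0.0], [-0.0, 0.0, -1.0]]
contact_force: [1.1, -0.8, -0.9]
grip_width: 0.999
gripper_force: 0.0
```

step_arm(
  targets=[
    {"delta_pos": [14,28,-10],"rot": [0,0,0.07]},
    {"delta_pos": [28,56,-25],"rot": [0,0,0.14]},
    {"delta_pos": [42,84,-45],"rot": [0,0,0.21]},
    {"delta_pos": [56,112,-65],"rot": [0,0,0.29]},
    {"delta_pos": [68,137,-85],"rot": [0,0,0.363]},
    {"delta_pos": [68,137,-105],"rot": [0,0,0.363]},
    {"delta_pos": [68,137,-125],"rot": [0,0,0.363]},
    {"delta_pos": [68,137,-145],"rot": [0,0,0.363]},
    {"delta_pos": [68,137,-160],"rot": [0,0,0.363]},
    {"delta_pos": [68,137,-167],"rot": [0,0,0.363]},
  ],
)

```text
clock: 1.77
eef_pos: [463.6, 26.8, 32.1]
orientation: [[-0.316, 0.949, -0.004], [0.949, 0.316, 0.0], [0.002, -0.003, -1.0]]
contact_force: [-0.4, 0.6, 0.3]
grip_width: 1.0
gripper_force: 0.0
```

step_arm(
  targets=[
    {"delta_pos": [0,0,0],"rot": [0,0,0]},
    {"delta_pos": [0,0,0],"rot": [0,0,0]},
    {"delta_pos": [0,0,0],"rot": [0,0,0]},
    {"delta_pos": [0,0,0],"rot": [0,0,0]},
    {"delta_pos": [0,0,0],"rot": [0,0,0]},
    {"delta_pos": [0,0,0],"rot": [0,0,0]},
    {"delta_pos": [0,0,10],"rot": [0,0,0]},
    {"delta_pos": [0,0,30],"rot": [0,0,0]},
    {"delta_pos": [0,0,60],"rot": [0,0,0]},
    {"delta_pos": [0,0,90],"rot": [0,0,0]},
  ],
  grip=1,
  grip_force=40,
)

```text
clock: 2.6
eef_pos: [464.1, 26.6, 124.8]
orientation: [[-0.315, 0.949, -0.002], [0.949, 0.315, 0.0], [0.001, -0.002, -1.0]]
contact_force: [0.7, -0.4, -1.7]
grip_width: 0.696
gripper_force: 43.9
```

step_arm(
  targets=[
    {"delta_pos": [8,11,8],"rot": [0,0,0.123]},
    {"delta_pos": [16,22,16],"rot": [0,0,0.246]},
    {"delta_pos": [24,33,24],"rot": [0,0,0.369]},
    {"delta_pos": [32,44,25],"rot": [0,0,0.492]},
    {"delta_pos": [40,55,25],"rot": [0,0,0.615]},
    {"delta_pos": [48,66,25],"rot": [0,0,0.738]},
    {"delta_pos": [56,77,25],"rot": [0,0,0.861]},
    {"delta_pos": [64,88,25],"rot": [0,0,0.984]},
    {"delta_pos": [72,99,25],"rot": [0,0,1.107]},
    {"delta_pos": [80,110,25],"rot": [0,0,1.23]},
  ],
)

```text
clock: 3.43
eef_pos: [544.9, 137.1, 149.1]
orientation: [[-1.0, 0.014, -0.0], [0.014, 1.0, 0.0], [0.0, 0.0, -1.0]]
contact_force: [0.1, -0.2, -2.1]
grip_width: 0.697
gripper_force: 43.9
```

```bash
python3 - <<'E'
from h import *
s=env.read_state(); R=np.array(s["orientation"]);print(s["eef_pos"],np.degrees(np.arctan2(R[1,1],R[0,1])))
p,d=imaging.capture("top");m=imaging.camera_model("top");cv2.imwrite("pics/a.png",p[...,::-1]);W=world("top",d,m)
hsv=cv2.cvtColor(p,cv2.COLOR_RGB2HSV);H,S=hsv[...,0],hsv[...,1]
Z=W[...,2]
k=(H>5)&(H<22)&(S>90)&(W[...,0]>450)&(W[...,0]<680)&(abs(W[...,1]-130)<80)&(Z>100);q=W[k];print(len(q),q.min(0),q.max(0),np.median(q,0));print(cv2.minAreaRect(q[:,:2].astype(np.float32)))
E
```

```text
[544.9 137.1 149.1] 89.21572355775136
16 [451.4  66.6 130.7] [662.2 199.1 516.1] [535.3  78.1 471.1]
((559.0360717773438, 131.0723876953125), (211.83099365234375, 127.20228576660156), 2.420236349105835)
```

step_arm(
  targets=[
    {"delta_pos": [12,0,0],"rot": [0,0,0]},
    {"delta_pos": [24,-1,0],"rot": [0,0,0]},
    {"delta_pos": [36,-1,0],"rot": [0,0,0]},
    {"delta_pos": [48,-1,0],"rot": [0,0,0]},
    {"delta_pos": [60,-2,0],"rot": [0,0,0]},
    {"delta_pos": [72,-2,0],"rot": [0,0,0]},
    {"delta_pos": [84,-2,0],"rot": [0,0,0]},
    {"delta_pos": [94,-2,0],"rot": [0,0,0]},
    {"delta_pos": [94,-2,-4],"rot": [0,0,0]},
    {"delta_pos": [94,-2,-8],"rot": [0,0,0]},
  ],
)

```text
clock: 4.32
eef_pos: [639.3, 134.2, 142.6]
orientation: [[-1.0, 0.021, 0.002], [0.021, 1.0, -0.0], [-0.002, -0.0, -1.0]]
contact_force: [-8.5, -3.9, 30.9]
grip_width: 0.696
gripper_force: 48.4
```

step_arm(
  targets=[
    {"delta_pos": [0,0,1],"rot": [0,0,0]},
    {"delta_pos": [0,0,1],"rot": [0,0,0]},
    {"delta_pos": [0,0,1],"rot": [0,0,0]},
    {"delta_pos": [0,0,1],"rot": [0,0,0]},
    {"delta_pos": [0,0,1],"rot": [0,0,0]},
    {"delta_pos": [0,0,12],"rot": [0,0,0]},
    {"delta_pos": [-5,0,30],"rot": [0,0,0]},
    {"delta_pos": [-30,0,50],"rot": [0,0,0]},
    {"delta_pos": [-60,0,60],"rot": [0,0,0]},
    {"delta_pos": [-95,0,60],"rot": [0,0,0]},
  ],
  grip=0.1,
)

```text
clock: 5.15
eef_pos: [544.9, 134.6, 204.2]
orientation: [[-1.0, 0.02, 0.006], [0.02, 1.0, 0.001], [-0.006, 0.001, -1.0]]
contact_force: [1.2, 0.5, 0.3]
grip_width: 0.899
gripper_force: 0.0
```

```bash
python3 - <<'E'
from h import *
print(env.read_state()["eef_pos"])
for n in("scene","wrist"):
    p,d=imaging.capture(n);m=imaging.camera_model(n);W=world(n,d,m)
    cv2.imwrite(f"pics/b_{n}.png",p[...,::-1])
    hsv=cv2.cvtColor(p,cv2.COLOR_RGB2HSV);H,S=hsv[...,0],hsv[...,1]
    k=(H>5)&(H<22)&(S>90)&(W[...,0]>600)&(W[...,0]<720)&(abs(W[...,1]-134)<60)&(W[...,2]>105)&(W[...,2]<175)
    q=W[k]
    if len(q)>20: print(n,len(q),np.percentile(q,[2,50,98],axis=0),cv2.minAreaRect(q[:,:2].astype(np.float32)))
E
```

```text
[544.9 134.6 204.2]
scene 217 [[621.7 150.7 115.5]
 [638.6 161.1 153. ]
 [664.6 166.8 157.7]] ((645.1793212890625, 161.02554321289062), (50.476741790771484, 20.109153747558594), 8.842782020568848)
wrist 2797 [[624.5 107.8 108.3]
 [625.6 136.  124.3]
 [626.8 163.6 137.9]] ((625.6133422851562, 135.79412841796875), (58.59950256347656, 3.231288194656372), 88.49942779541016)
```

step_arm(
  targets=[
    {"delta_pos": [0,0,0],"rot": [0,-0.105,0]},
    {"delta_pos": [0,0,0],"rot": [0,-0.21,0]},
    {"delta_pos": [0,0,0],"rot": [0,-0.315,0]},
    {"delta_pos": [0,0,-5],"rot": [0,-0.42,0]},
    {"delta_pos": [5,1,-15],"rot": [0,-0.524,0]},
    {"delta_pos": [15,1,-30],"rot": [0,-0.524,0]},
    {"delta_pos": [25,1,-45],"rot": [0,-0.524,0]},
    {"delta_pos": [35,1,-60],"rot": [0,-0.524,0]},
    {"delta_pos": [40,1,-62],"rot": [0,-0.524,0]},
    {"delta_pos": [45,1,-62],"rot": [0,-0.524,0]},
  ],
  grip=1,
)

```text
clock: 6.08
eef_pos: [589.3, 135.4, 138.6]
orientation: [[-0.866, 0.017, 0.499], [0.02, 1.0, -0.0], [-0.499, 0.01, -0.867]]
contact_force: [0.2, -0.3, 0.3]
grip_width: -0.001
gripper_force: 0.0
```

step_arm(
  targets=[
    {"delta_pos": [6,0,0],"rot": [0,0,0]},
    {"delta_pos": [12,0,0],"rot": [0,0,0]},
    {"delta_pos": [18,0,0],"rot": [0,0,0]},
    {"delta_pos": [24,0,0],"rot": [0,0,0]},
    {"delta_pos": [30,0,0],"rot": [0,0,0]},
    {"delta_pos": [35,0,0],"rot": [0,0,0]},
    {"delta_pos": [40,0,0],"rot": [0,0,0]},
    {"delta_pos": [45,0,0],"rot": [0,0,0]},
    {"delta_pos": [49,0,0],"rot": [0,0,0]},
    {"delta_pos": [51,0,0],"rot": [0,0,0]},
  ],
)

```text
clock: 6.92
eef_pos: [640.4, 135.5, 139.1]
orientation: [[-0.866, 0.017, 0.5], [0.02, 1.0, 0.0], [-0.5, 0.01, -0.866]]
contact_force: [-2.7, -0.4, 2.8]
grip_width: 0.001
gripper_force: 1.4
```

step_arm(
  targets=[
    {"delta_pos": [0,0,0],"rot": [0,0,0]},
    {"delta_pos": [-8,0,0],"rot": [0,0,0]},
    {"delta_pos": [-20,0,2],"rot": [0,0,0]},
    {"delta_pos": [-32,0,10],"rot": [0,0,0]},
    {"delta_pos": [-50,0,30],"rot": [0,0,0]},
    {"delta_pos": [-70,0,50],"rot": [0,0,0]},
    {"delta_pos": [-90,0,50],"rot": [0,0,0]},
    {"delta_pos": [-110,0,50],"rot": [0,0,0]},
    {"delta_pos": [-120,0,50],"rot": [0,0,0]},
    {"delta_pos": [-120,0,50],"rot": [0,0,0]},
  ],
)

```text
clock: 7.75
eef_pos: [517.6, 135.6, 188.8]
orientation: [[-0.866, 0.016, 0.499], [0.019, 1.0, 0.0], [-0.499, 0.01, -0.867]]
contact_force: [-0.6, 0.9, -0.6]
grip_width: 0.006
gripper_force: 0.0
```

```bash
cat > box.py <<'E'
from h import *
print(env.read_state()["eef_pos"])
for n in("wrist",):
    p,d=imaging.capture(n);m=imaging.camera_model(n);W=world(n,d,m)
    cv2.imwrite(f"pics/c_{n}.png",p[...,::-1])
    hsv=cv2.cvtColor(p,cv2.COLOR_RGB2HSV);H,S=hsv[...,0],hsv[...,1]
    k=(H>5)&(H<22)&(S>90)&(W[...,0]>600)&(W[...,0]<720)&(abs(W[...,1]-134)<60)&(W[...,2]>105)&(W[...,2]<175)
    q=W[k]
    if len(q)>20: print(n,len(q),np.percentile(q,[2,50,98],axis=0),cv2.minAreaRect(q[:,:2].astype(np.float32)))
    k=(abs(W[...,2]-174)<4)&(abs(W[...,1]-134)<60)&(W[...,0]>600)&(W[...,0]<760);q=W[k]
    if len(q)>20: print("cover front x",np.percentile(q[:,0],[1,2,5]))
E
python3 box.py
```

```text
[517.6 135.6 188.8]
wrist 206 [[658.5 130.6 149.8]
 [664.4 134.7 154.3]
 [679.9 138.7 155. ]] ((669.5042114257812, 134.5823516845703), (8.175031661987305, 22.89158821105957), 89.52880096435547)
```

View pics/c_wrist.png

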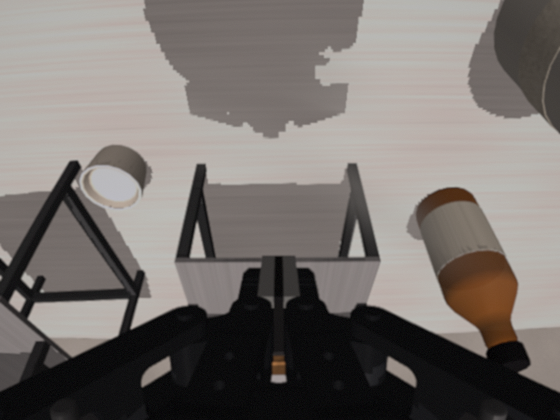

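The wrist picture shows the carton just visible between the fingers at about (279,365), with its rear roughly at the cover's edge. I'll push it 6 mm deeper for margin.

step_arm(
  targets=[
    {"delta_pos": [20,0,0],"rot": [0,0,0]},
    {"delta_pos": [40,0,-10],"rot": [0,0,0]},
    {"delta_pos": [60,0,-30],"rot": [0,0,0]},
    {"delta_pos": [80,0,-50],"rot": [0,0,0]},
    {"delta_pos": [100,0,-50],"rot": [0,0,0]},
    {"delta_pos": [110,0,-50],"rot": [0,0,0]},
    {"delta_pos": [118,0,-50],"rot": [0,0,0]},
    {"delta_pos": [123,0,-50],"rot": [0,0,0]},
    {"delta_pos": [127,0,-50],"rot": [0,0,0]},
    {"delta_pos": [128,0,-50],"rot": [0,0,0]},
  ],
)

```text
clock: 8.63
eef_pos: [648.1, 135.5, 139.0]
orientation: [[-0.866, 0.017, 0.5], [0.02, 1.0, -0.0], [-0.5, 0.01, -0.866]]
contact_force: [-1.5, -1.0, -1.3]
grip_width: -0.003
gripper_force: 0.4
```

step_arm(
  targets=[
    {"delta_pos": [0,0,0],"rot": [0,0,0]},
    {"delta_pos": [-10,0,0],"rot": [0,0,0]},
    {"delta_pos": [-30,0,5],"rot": [0,0,0]},
    {"delta_pos": [-60,0,25],"rot": [0,0,0]},
    {"delta_pos": [-90,10,50],"rot": [0,0,0]},
    {"delta_pos": [-120,30,80],"rot": [0,0,0]},
    {"delta_pos": [-140,60,100],"rot": [0,0,0]},
    {"delta_pos": [-150,90,110],"rot": [0,0,0]},
    {"delta_pos": [-160,120,120],"rot": [0,0,0]},
    {"delta_pos": [-160,150,120],"rot": [0,0,0]},
  ],
  grip=0.4,
)

```text
clock: 9.47
eef_pos: [486.5, 287.4, 262.9]
orientation: [[-0.863, 0.016, 0.505], [0.02, 1.0, 0.003], [-0.505, 0.013, -0.863]]
contact_force: [0.9, 0.5, -0.5]
grip_width: 0.602
gripper_force: 0.0
```

```bash
cat > rv.py <<'E'
import sys
from h import *
from scipy.spatial.transform import Rotation as Ro
# usage: rv.py heading_deg tilt_deg tx ty tz ; tool y = perp left of heading
h,t=np.radians(float(sys.argv[1])),np.radians(float(sys.argv[2]))
u=np.array([np.cos(h),np.sin(h),0]);y=np.array([-np.sin(h),np.cos(h),0])
z=u*np.sin(t)-np.array([0,0,np.cos(t)]);x=np.cross(y,z)
s=env.read_state();R=np.array(s["orientation"])
np.set_printoptions(precision=3,suppress=True)
print("rot",Ro.from_matrix(np.c_[x,y,z]@R.T).as_rotvec(),"rot, y flipped",Ro.from_matrix(np.c_[-x,-y,z]@R.T).as_rotvec(),"d",np.array(list(map(float,sys.argv[3:6])))-s["eef_pos"],"J",np.array(s["joints"]),"F",s["contact_force"],s["clock"])
E
python3 rv.py -84 40 467 443 38
```

```text
rot [-0.135 -0.127 -1.447] rot, y flipped [-1.019  0.915  1.461] d [ -19.516  155.61  -224.943] J [ 30.367  12.574 101.942 -22.7    40.888 -44.472] F [ 0.859  0.503 -0.451] 9.4667
```

step_arm(
  targets=[
    {"delta_pos": [-2,16,0],"rot": [-0.0112,-0.0106,-0.1206]},
    {"delta_pos": [-4,32,0],"rot": [-0.0225,-0.0212,-0.2412]},
    {"delta_pos": [-6,48,0],"rot": [-0.0337,-0.0317,-0.3617]},
    {"delta_pos": [-8,64,0],"rot": [-0.045,-0.0423,-0.4823]},
    {"delta_pos": [-10,80,0],"rot": [-0.0562,-0.0529,-0.6029]},
    {"delta_pos": [-12,96,0],"rot": [-0.0675,-0.0635,-0.7235]},
    {"delta_pos": [-14,112,0],"rot": [-0.0787,-0.0741,-0.8441]},
    {"delta_pos": [-16,128,0],"rot": [-0.09,-0.0847,-0.9647]},
    {"delta_pos": [-18,144,0],"rot": [-0.1012,-0.0952,-1.0852]},
    {"delta_pos": [-20,156,0],"rot": [-0.1125,-0.1058,-1.2058]},
  ],
)

```text
clock: 10.3
eef_pos: [466.7, 443.2, 259.3]
orientation: [[-0.285, 0.937, 0.202], [0.734, 0.349, -0.583], [-0.617, -0.018, -0.787]]
contact_force: [0.7, 0.7, 0.7]
grip_width: 0.6
gripper_force: 0.0
```

```bash
python3 rv.py -84 40 467 443 38
```

```text
rot [-0.028 -0.025 -0.251] rot, y flipped [-0.405  1.814  2.271] d [   0.267   -0.179 -221.314] J [ 50.539  45.503  50.607 -32.815 103.663  27.511] F [0.742 0.67  0.732] 10.3
```

step_arm(
  targets=[
    {"delta_pos": [0,0,-20],"rot": [-0.01,-0.009,-0.1]},
    {"delta_pos": [0,0,-45],"rot": [-0.02,-0.018,-0.18]},
    {"delta_pos": [0,0,-70],"rot": [-0.028,-0.025,-0.251]},
    {"delta_pos": [0,0,-95],"rot": [-0.028,-0.025,-0.251]},
    {"delta_pos": [0,0,-120],"rot": [-0.028,-0.025,-0.251]},
    {"delta_pos": [0,0,-145],"rot": [-0.028,-0.025,-0.251]},
    {"delta_pos": [0,0,-170],"rot": [-0.028,-0.025,-0.251]},
    {"delta_pos": [0,0,-195],"rot": [-0.028,-0.025,-0.251]},
    {"delta_pos": [0,0,-212],"rot": [-0.028,-0.025,-0.251]},
    {"delta_pos": [0,0,-221],"rot": [-0.028,-0.025,-0.251]},
  ],
)

```text
clock: 11.13
eef_pos: [467.0, 440.9, 35.7]
orientation: [[-0.086, 0.994, 0.067], [0.76, 0.109, -0.64], [-0.644, -0.004, -0.765]]
contact_force: [-1.0, -1.0, 0.2]
grip_width: 0.6
gripper_force: 0.0
```

```bash
cat > tubs.py <<'E'
from h import *
import sys
n=sys.argv[1]
p,d=imaging.capture(n);m=imaging.camera_model(n);W=world(n,d,m)
hsv=cv2.cvtColor(p,cv2.COLOR_RGB2HSV);H,S=hsv[...,0],hsv[...,1]
k,l,st,c=cv2.connectedComponentsWithStats(((H>100)&(H<125)&(S>150)).astype(np.uint8))
for i in range(1,k):
    if st[i,4]<60: continue
    q=W[l==i]; z=np.percentile(q[:,2],60); t=q[abs(q[:,2]-z)<6][:,:2].astype(np.float32)
    print(n,"lid",st[i,4],"z",z,"circ",cv2.minEnclosingCircle(t),"min",t.min(0),"max",t.max(0))
q=W[(W[...,2]>28)&(W[...,2]<38)&(W[...,0]>570)&(W[...,0]<670)&(abs(W[...,1]+17)<45)]
print("ramekin",len(q),q.mean(0) if len(q) else 0)
if len(sys.argv)>2: cv2.imwrite(sys.argv[2],p[...,::-1])
s=env.read_state();print(s["eef_pos"],np.array(s["joints"]),s["clock"])
E
python3 tubs.py scene pics/d.png
```

```text
scene lid 1161 z 91.51565436915841 circ ((464.1840515136719, -325.4176330566406), 52.14389419555664) min [ 413.5 -377.4] max [ 512.8 -274. ]
scene lid 2346 z 125.60978013864944 circ ((477.9877624511719, 335.4019470214844), 51.36724853515625) min [426.7 284.7] max [528.7 386. ]
ramekin 202 [616.7 -20.6  32.1]
[466.9 440.7  35. ] [ 48.9  61.5  53.7 -28.2  94.1  48. ] 11.1833
```

View pics/d.png

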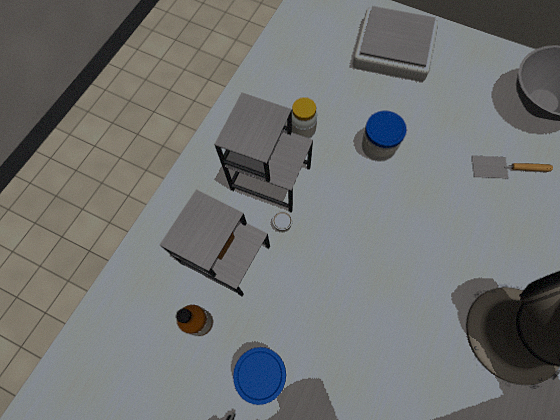

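The scene picture shows the carton under the cover at (226,245), the tall tub still at (260,375), and the fingertip behind it at (228,416). I'll start the push.

step_arm(
  targets=[
    {"delta_pos": [1,-9,1],"rot": [0,0,0]},
    {"delta_pos": [2,-18,1],"rot": [0,0,0]},
    {"delta_pos": [3,-27,1],"rot": [0,0,0]},
    {"delta_pos": [4,-34,1],"rot": [0,0,0]},
    {"delta_pos": [4,-40,1],"rot": [0,0,0]},
    {"delta_pos": [5,-46,1],"rot": [0,0,0]},
    {"delta_pos": [5.5,-53,1],"rot": [0,0,0]},
    {"delta_pos": [6,-61,1],"rot": [0,0,0]},
    {"delta_pos": [7,-70,1],"rot": [0,0,0]},
    {"delta_pos": [8,-80,1],"rot": [0,0,0]},
  ],
)

```text
clock: 12.02
eef_pos: [476.1, 362.5, 39.8]
orientation: [[-0.084, 0.994, 0.071], [0.764, 0.11, -0.636], [-0.64, 0.001, -0.768]]
contact_force: [-0.4, 6.3, 2.1]
grip_width: 0.601
gripper_force: 2.4
```

step_arm(
  targets=[
    {"delta_pos": [1,-11,0],"rot": [0,0,0]},
    {"delta_pos": [2,-22,0],"rot": [0,0,0]},
    {"delta_pos": [3.5,-33,0],"rot": [0,0,0]},
    {"delta_pos": [4.5,-44,0],"rot": [0,0,0]},
    {"delta_pos": [6,-55,0],"rot": [0,0,0]},
    {"delta_pos": [7,-66,0],"rot": [0,0,0]},
    {"delta_pos": [8,-77,0],"rot": [0,0,0]},
    {"delta_pos": [9,-88,0],"rot": [0,0,0]},
    {"delta_pos": [10.5,-99,0],"rot": [0,0,0]},
    {"delta_pos": [11.5,-110,0],"rot": [0,0,0]},
  ],
)

```text
clock: 12.85
eef_pos: [487.9, 252.1, 39.7]
orientation: [[-0.084, 0.994, 0.071], [0.763, 0.11, -0.637], [-0.641, 0.001, -0.768]]
contact_force: [-0.6, 4.6, 2.0]
grip_width: 0.601
gripper_force: 2.4
```

```bash
python3 tubs.py scene; python3 tubs.py top
```

```text
scene lid 1162 z 91.43587991015234 circ ((463.3968811035156, -326.0476989746094), 52.89876937866211) min [ 413.4 -378.6] max [ 512.9 -273.9]
scene lid 1952 z 125.4158655047872 circ ((494.65625, 194.0061798095703), 51.76322555541992) min [442.9 142.7] max [545.2 244.4]
ramekin 205 [617.  -20.2  31.8]
[487.8 249.8  39.8] [ 36.3  49.3  82.5 -35.3  74.3  47.9] 12.9
top lid 1926 z 127.39566229842069 circ ((494.93365478515625, 187.98951721191406), 51.26603698730469) min [446.1 137. ] max [545.6 238.8]
top lid 1765 z 93.30358142887914 circ ((465.2018127441406, -327.2461853027344), 51.67634201049805) min [ 415.3 -378.9] max [ 514.4 -276. ]
ramekin 270 [612.5 -14.8  32.8]
[487.6 250.5  39.7] [ 36.3  49.3  82.4 -35.2  74.4  47.9] 12.95
```

step_arm(
  targets=[
    {"delta_pos": [1,-10,0],"rot": [0,0,0]},
    {"delta_pos": [2.5,-23,0],"rot": [0,0,0]},
    {"delta_pos": [4,-36,0],"rot": [0,0,0]},
    {"delta_pos": [5,-49,0],"rot": [0,0,0]},
    {"delta_pos": [6.5,-62,0],"rot": [0,0,0]},
    {"delta_pos": [8,-75,0],"rot": [0,0,0]},
    {"delta_pos": [9,-88,0],"rot": [0,0,0]},
    {"delta_pos": [10.5,-101,0],"rot": [0,0,0]},
    {"delta_pos": [12,-114,0],"rot": [0,0,0]},
    {"delta_pos": [13,-127,0],"rot": [0,0,0]},
  ],
)

```text
clock: 13.78
eef_pos: [500.7, 124.3, 39.3]
orientation: [[-0.084, 0.994, 0.07], [0.762, 0.109, -0.638], [-0.642, -0.0, -0.767]]
contact_force: [-0.5, 5.3, 2.5]
grip_width: 0.599
gripper_force: 2.2
```

step_arm(
  targets=[
    {"delta_pos": [1.5,-13,0],"rot": [0,0,0]},
    {"delta_pos": [2.5,-26,0],"rot": [0,0,0]},
    {"delta_pos": [4,-39,0],"rot": [0,0,0]},
    {"delta_pos": [5,-52,0],"rot": [0,0,0]},
    {"delta_pos": [6.5,-65,0],"rot": [0,0,0]},
    {"delta_pos": [8,-78,0],"rot": [0,0,0]},
    {"delta_pos": [9,-91,0],"rot": [0,0,0]},
    {"delta_pos": [10.5,-103,0],"rot": [0,0,0]},
    {"delta_pos": [11.5,-113,0],"rot": [0,0,0]},
    {"delta_pos": [12.5,-120,0],"rot": [0,0,0]},
  ],
)

```text
clock: 14.62
eef_pos: [512.8, 3.7, 39.2]
orientation: [[-0.084, 0.994, 0.069], [0.762, 0.108, -0.639], [-0.642, -0.001, -0.767]]
contact_force: [-1.7, 6.2, 2.1]
grip_width: 0.6
gripper_force: 2.5
```

```bash
python3 tubs.py scene; python3 tubs.py top
```

```text
scene lid 1161 z 91.36551044317544 circ ((463.1080017089844, -325.3323059082031), 52.080604553222656) min [ 413.5 -376. ] max [ 512.9 -274. ]
scene lid 1496 z 125.22933671880786 circ ((518.6629638671875, -53.851295471191406), 51.90192794799805) min [ 467.9 -104.9] max [570.1  -2.4]
ramekin 197 [617.3 -21.2  32.1]
[512.8   2.8  39.3] [ 12.9  41.9 102.2 -51.3  54.8  44.5] 14.6667
top lid 1865 z 127.42586669660896 circ ((520.4564208984375, -58.136566162109375), 50.53778839111328) min [ 471.7 -107.7] max [569.2  -7.9]
top lid 1769 z 93.26661684317637 circ ((465.44427490234375, -327.1485290527344), 51.84180450439453) min [ 415.3 -378.6] max [ 514.4 -275.3]
ramekin 286 [613.7 -14.3  32.6]
[512.6   3.3  39.2] [ 12.9  41.9 102.2 -51.3  54.9  44.5] 14.7167
```

step_arm(
  targets=[
    {"delta_pos": [-1,10,2],"rot": [0.05,0.005,0]},
    {"delta_pos": [-1.5,20,15],"rot": [0.15,0.016,0]},
    {"delta_pos": [-1.5,20,30],"rot": [0.25,0.027,0]},
    {"delta_pos": [-1.5,18,35],"rot": [0.312,0.034,0]},
    {"delta_pos": [-0.5,10,35],"rot": [0.312,0.034,0]},
    {"delta_pos": [0,2,35],"rot": [0.312,0.034,0]},
    {"delta_pos": [0,-5,35],"rot": [0.312,0.034,0]},
    {"delta_pos": [1,-11,35],"rot": [0.312,0.034,0]},
    {"delta_pos": [2,-18,35],"rot": [0.312,0.034,0]},
    {"delta_pos": [3,-26,35],"rot": [0.312,0.034,0]},
  ],
)

```text
clock: 15.55
eef_pos: [515.4, -20.8, 73.1]
orientation: [[-0.103, 0.994, 0.039], [0.922, 0.11, -0.372], [-0.374, -0.003, -0.927]]
contact_force: [-0.3, 7.0, 3.3]
grip_width: 0.6
gripper_force: 3.1
```

```bash
python3 tubs.py scene; python3 tubs.py top
```

```text
scene lid 1163 z 91.44653640313794 circ ((464.8649597167969, -325.1841125488281), 51.88739013671875) min [ 413.4 -375.4] max [ 512.9 -273.4]
scene lid 454 z 125.13531261138927 circ ((529.1756591796875, -93.8665771484375), 46.7442626953125) min [ 485.8 -127.6] max [572.6 -76.6]
scene lid 129 z 125.50348790616349 circ ((480.58050537109375, -53.889305114746094), 19.832571029663086) min [470.7 -72.2] max [498.7 -36.4]
ramekin 104 [635.8 -22.9  32.5]
[515.5 -22.2  73.1] [  1.3  32.6 102.8 -30.7  47.   16.7] 15.6
top lid 1879 z 127.2571683299457 circ ((523.2250366210938, -80.20930480957031), 50.74683380126953) min [ 473.4 -130.4] max [572.9 -30.5]
top lid 1765 z 93.37471173610534 circ ((464.85888671875, -326.93768310546875), 51.91728210449219) min [ 415.5 -377.9] max [ 514.4 -275.3]
ramekin 232 [617.1 -17.4  32.9]
[515.4 -21.8  73.1] [  1.3  32.6 102.8 -30.7  47.1  16.7] 15.65
```

step_arm(
  targets=[
    {"delta_pos": [0.5,-7,0],"rot": [0,0,0]},
    {"delta_pos": [1,-14,0],"rot": [0,0,0]},
    {"delta_pos": [2,-21,0],"rot": [0,0,0]},
    {"delta_pos": [2.5,-28,0],"rot": [0,0,0]},
    {"delta_pos": [3.5,-35,0],"rot": [0,0,0]},
    {"delta_pos": [4,-41,0],"rot": [0,0,0]},
    {"delta_pos": [4,-41,0],"rot": [0,0,0]},
    {"delta_pos": [3,-30,5],"rot": [0,0,0]},
    {"delta_pos": [0,0,25],"rot": [0,0,0]},
    {"delta_pos": [-10,15,65],"rot": [0,0,0]},
  ],
)

```text
clock: 16.48
eef_pos: [504.8, -5.4, 135.0]
orientation: [[-0.103, 0.994, 0.034], [0.922, 0.108, -0.372], [-0.373, -0.007, -0.928]]
contact_force: [1.0, 0.1, 0.6]
grip_width: 0.598
gripper_force: 0.0
```

```bash
python3 tubs.py scene; python3 tubs.py top; python3 rv.py 5 40 400 -130 200
```

```text
scene lid 1161 z 91.44693953305944 circ ((464.9045715332031, -325.79290771484375), 52.16876220703125) min [ 413.4 -377.9] max [ 512.7 -273.6]
scene lid 896 z 125.15120385997825 circ ((526.7023315429688, -121.27157592773438), 51.43576431274414) min [ 475.3 -172.6] max [577.  -95.9]
ramekin 106 [635.9 -22.   32.2]
[507.   -3.6 143.7] [  3.4  25.8 100.5 -27.   55.4  12.9] 16.5333
top lid 1877 z 127.44708666058854 circ ((526.9906005859375, -122.12007141113281), 50.98965835571289) min [ 478.4 -172.7] max [576.3 -72.1]
top lid 1768 z 93.24757740405182 circ ((465.7098083496094, -327.38153076171875), 52.06269454956055) min [ 415.5 -379.2] max [ 514.4 -275.6]
ramekin 279 [613.2 -14.7  32.7]
[508.2  -4.6 142.1] [  3.3  25.9 100.5 -27.2  55.   13. ] 16.5833
rot [-0.226 -0.263  1.531] rot, y flipped [ 0.929 -0.751 -1.42 ] d [-108.193 -125.355   57.905] J [  3.291  25.94  100.529 -27.167  55.047  12.99 ] F [ 0.442 -0.812 -0.336] 16.5833
```

step_arm(
  targets=[
    {"delta_pos": [-12,0,20],"rot": [-0.0174,-0.0202,0.1178]},
    {"delta_pos": [-24,-10,40],"rot": [-0.0348,-0.0404,0.2356]},
    {"delta_pos": [-36,-25,50],"rot": [-0.0522,-0.0606,0.3534]},
    {"delta_pos": [-48,-40,50],"rot": [-0.0696,-0.0808,0.4712]},
    {"delta_pos": [-60,-55,50],"rot": [-0.087,-0.101,0.589]},
    {"delta_pos": [-70,-70,50],"rot": [-0.1044,-0.1212,0.7068]},
    {"delta_pos": [-78,-85,50],"rot": [-0.1218,-0.1414,0.8246]},
    {"delta_pos": [-78,-100,50],"rot": [-0.1392,-0.1616,0.9424]},
    {"delta_pos": [-78,-115,50],"rot": [-0.1566,-0.1818,1.0602]},
    {"delta_pos": [-78,-125,50],"rot": [-0.174,-0.202,1.178]},
  ],
)

```text
clock: 17.42
eef_pos: [427.4, -105.6, 187.3]
orientation: [[-0.707, 0.542, 0.455], [0.495, 0.838, -0.229], [-0.506, 0.064, -0.86]]
contact_force: [0.3, 1.0, -0.4]
grip_width: 0.596
gripper_force: 0.0
```

```bash
python3 rv.py 5 40 431 -129 38
```

```text
rot [-0.104 -0.149  0.654] rot, y flipped [ 1.515 -0.304 -2.052] d [   3.609  -23.39  -149.3  ] J [-22.388   3.775 127.943  -7.173  17.841 -72.288] F [ 0.254  1.037 -0.418] 17.4167
```

```bash
cat > kin.py <<'E'
import numpy as np
from scipy.optimize import least_squares
D=[([-73.797,19.595,87.324],[218.308,-477.477,250.322],[0,0,-1],73.075),([30.367,12.574,101.942],[486.5,287.4,262.9],[.505,.003,-.863],40.888),([50.539,45.503,50.607],[466.7,443.2,259.3],[.202,-.583,-.787],103.663),
([48.9,61.5,53.7],[466.9,440.7,35],[.067,-.64,-.765],94.1),([36.3,49.3,82.5],[487.7,250.2,39.8],[.071,-.637,-.768],74.3),([12.9,41.9,102.2],[512.7,3,39.2],[.069,-.639,-.767],54.8),
([1.3,32.6,102.8],[515.5,-22,73.1],[.039,-.372,-.927],47.1),([3.3,25.9,100.5],[508,-4.4,142.3],[.034,-.372,-.928],55),([-22.4,3.8,127.9],[427.4,-105.6,187.3],[.455,-.229,-.86],17.84)]
def W(p,q):
    j1,a,b=np.radians(q); a0,h,L2,L3,off,L6=p; b=a+b
    r=a0+L2*np.sin(a)+L3*np.sin(b)-off*np.cos(b); z=h+L2*np.cos(a)+L3*np.cos(b)+off*np.sin(b)
    return np.array([r*np.cos(j1),r*np.sin(j1),z]),np.array([np.sin(b)*np.cos(j1),np.sin(b)*np.sin(j1),np.cos(b)])
s=least_squares(lambda p:np.concatenate([W(p,q)[0]+p[5]*np.array(z)-x for q,x,z,_ in D]),[50,350,400,400,0,250])
P=s.x
def ik(x,z):
    w=np.array(x)-P[5]*np.array(z); j1=np.degrees(np.arctan2(w[1],w[0])); best=None
    for g in([30,100],[60,60],[0,130],[40,120]):
        t=least_squares(lambda q:W(P,[j1,*q])[0]-w,g)
        if best is None or t.cost<best.cost: best=t
    f=W(P,[j1,*best.x])[1]; zt=np.array(z)
    v=np.cross([-np.sin(np.radians(j1)),np.cos(np.radians(j1)),0],f) # in-plane normal
    l=np.array([-np.sin(np.radians(j1)),np.cos(np.radians(j1)),0])
    return np.r_[j1,best.x,np.degrees(np.arctan2(zt@l,zt@v)),np.degrees(np.arccos(np.clip(f@zt,-1,1))),best.cost]
if __name__=="__main__":
    np.set_printoptions(precision=1,suppress=True)
    print(P,s.cost,[float(round(np.degrees(np.arccos(W(P,q)[1]@np.array(z)))-j5,1)) for q,x,z,j5 in D])
    print("check6",ik(*D[5][1:3]))
    hd=np.radians(5);u=np.array([np.cos(hd),np.sin(hd)])
    for t in(20,30,40):
        for z in(38,74):
            for r in(-170,-140,-80,-15):
                tr=np.radians(t);xy=np.array([601,-112.8])+u*r
                print(t,z,r,xy,ik([*xy,z],[*(u*np.sin(tr)),-np.cos(tr)])[1:])
E
python3 kin.py
```

```text
[ 74.7 175.5 374.7 353.4 -23.9 152.5] 8758.128583908303 [0.0, 0.0, -0.0, -0.0, -0.2, -0.0, -0.1, 0.9, 0.1]
check6 [ 11.3  41.6 102.3 -52.1  54.1   0. ]
20 38 -170 [ 431.6 -127.6] [ 28.8 122.8  39.3  12.8   0. ]
20 38 -140 [ 461.5 -125. ] [ 31.1 117.9  31.6  14.5   0. ]
20 38 -80 [ 521.3 -119.8] [ 35.8 107.6  21.   18.9   0. ]
20 38 -15 [ 586.1 -114.1] [41.6 95.4 14.3 24.6  0. ]
20 74 -170 [ 431.6 -127.6] [ 22.8 122.4  26.5  18.3   0. ]
20 74 -140 [ 461.5 -125. ] [ 25.5 117.5  22.7  19.9   0. ]
20 74 -80 [ 521.3 -119.8] [ 31.  107.2  16.7  23.8   0. ]
20 74 -15 [ 586.1 -114.1] [37.4 95.  12.3 29.   0. ]
30 38 -170 [ 431.6 -127.6] [ 29.2 126.7 105.   13.    0. ]
30 38 -140 [ 461.5 -125. ] [ 31.2 121.9  94.5  11.7   0. ]
30 38 -80 [ 521.3 -119.8] [ 35.5 111.8  67.5  11.1   0. ]
30 38 -15 [ 586.1 -114.1] [ 40.8 100.   41.3  13.8   0. ]
30 74 -170 [ 431.6 -127.6] [ 22.6 126.4  74.7  13.    0. ]
30 74 -140 [ 461.5 -125. ] [ 25.1 121.6  65.5  12.8   0. ]
30 74 -80 [ 521.3 -119.8] [ 30.3 111.6  46.9  14.1   0. ]
30 74 -15 [ 586.1 -114.1] [36.3 99.8 31.4 17.6  0. ]
40 38 -170 [ 431.6 -127.6] [ 31.  129.9 134.7  24.4   0. ]
40 38 -140 [ 461.5 -125. ] [ 32.6 125.3 132.5  21.7   0. ]
40 38 -80 [ 521.3 -119.8] [ 36.3 115.5 124.3  16.8   0. ]
40 38 -15 [ 586.1 -114.1] [ 41.  104.  105.7  12.6   0. ]
40 74 -170 [ 431.6 -127.6] [ 23.8 130.  120.7  20.    0. ]
40 74 -140 [ 461.5 -125. ] [ 26.  125.3 117.6  18.    0. ]
40 74 -80 [ 521.3 -119.8] [ 30.7 115.5 106.2  14.4   0. ]
40 74 -15 [ 586.1 -114.1] [ 36.2 104.1  83.9  12.2   0. ]
```

```bash
python3 rv.py 5 17 428 -129 80
```

```text
rot [-0.005  0.248  0.665] rot, y flipped [ 1.05  -0.181 -2.276] d [   0.609  -23.39  -107.3  ] J [-22.388   3.775 127.943  -7.173  17.841 -72.288] F [ 0.254  1.037 -0.418] 17.4167
```

step_arm(
  targets=[
    {"delta_pos": [0,-4,0],"rot": [-0.001,0.041,0.11]},
    {"delta_pos": [0,-8,0],"rot": [-0.002,0.082,0.22]},
    {"delta_pos": [0,-12,0],"rot": [-0.002,0.123,0.33]},
    {"delta_pos": [0,-16,-5],"rot": [-0.003,0.164,0.44]},
    {"delta_pos": [0,-20,-20],"rot": [-0.004,0.205,0.55]},
    {"delta_pos": [0,-23,-40],"rot": [-0.005,0.248,0.665]},
    {"delta_pos": [0,-23,-60],"rot": [-0.005,0.248,0.665]},
    {"delta_pos": [0,-23,-80],"rot": [-0.005,0.248,0.665]},
    {"delta_pos": [0,-23,-95],"rot": [-0.005,0.248,0.665]},
    {"delta_pos": [0,-23,-107],"rot": [-0.005,0.248,0.665]},
  ],
  grip=0.75,
)

```text
clock: 18.25
eef_pos: [427.5, -128.2, 78.6]
orientation: [[-0.954, -0.086, 0.289], [-0.082, 0.996, 0.025], [-0.29, 0.0, -0.957]]
contact_force: [-0.4, 0.8, 0.2]
grip_width: 0.25
gripper_force: 0.0
```

```bash
python3 tubs.py top; python3 rv.py 5 17 465 -125 80
```

```text
top lid 1880 z 127.37519723217092 circ ((526.83154296875, -122.28251647949219), 51.17744445800781) min [ 476.5 -172.7] max [576.2 -72.1]
top lid 1767 z 93.24560958526462 circ ((465.4058532714844, -327.35931396484375), 51.87451934814453) min [ 415.3 -378.8] max [ 514.4 -276. ]
ramekin 278 [612.9 -14.7  32.6]
[ 426.6 -127.5   77.2] [ -33.6   20.8  124.1   26.1   24.2 -151.3] 18.3
rot [-0.002 -0.005  0.002] rot, y flipped [ 0.907  0.082 -3.005] d [38.403  2.531  2.85 ] J [ -33.56    20.751  124.066   26.072   24.248 -151.292] F [-1.657  0.66  -2.186] 18.3
```

step_arm(
  targets=[
    {"delta_pos": [9,0.8,1],"rot": [0,0,0]},
    {"delta_pos": [18,1.6,1],"rot": [0,0,0]},
    {"delta_pos": [25,2.2,1],"rot": [0,0,0]},
    {"delta_pos": [31,2.7,1],"rot": [0,0,0]},
    {"delta_pos": [37,3.2,1],"rot": [0,0,0]},
    {"delta_pos": [43,3.7,1],"rot": [0,0,0]},
    {"delta_pos": [50,4.3,1],"rot": [0,0,0]},
    {"delta_pos": [57,4.9,1],"rot": [0,0,0]},
    {"delta_pos": [64,5.5,1],"rot": [0,0,0]},
    {"delta_pos": [71,6.1,1],"rot": [0,0,0]},
  ],
)

```text
clock: 19.13
eef_pos: [498.0, -121.7, 80.7]
orientation: [[-0.954, -0.086, 0.288], [-0.082, 0.996, 0.025], [-0.289, 0.001, -0.957]]
contact_force: [-6.8, -0.5, 4.5]
grip_width: 0.257
gripper_force: 3.5
```

```bash
python3 tubs.py scene; python3 tubs.py top;python3 rv.py 5 17 465 -125 80
```

```text
scene lid 185 z 92.44007155529806 circ ((478.47088623046875, -340.89788818359375), 45.23077392578125) min [ 445.3 -374.8] max [ 512.7 -310.1]
scene lid 1329 z 125.0555176615775 circ ((562.9479370117188, -113.38042449951172), 52.30503845214844) min [ 510.8 -164.9] max [604.9 -62.1]
ramekin 201 [617.  -21.1  32. ]
[ 499.4 -122.    81. ] [ -27.5   25.2  114.2   19.6   27.6 -138.7] 19.1833
top lid 1721 z 127.33850913042785 circ ((565.4425048828125, -116.06336212158203), 51.29548645019531) min [ 515.7 -167.3] max [603.1 -64.8]
top lid 1766 z 93.2489605179013 circ ((465.52838134765625, -327.2489013671875), 51.84353256225586) min [ 415.4 -378.2] max [ 514.4 -275.9]
ramekin 274 [612.6 -15.1  32.6]
[ 499.1 -122.    80.9] [ -27.5   25.1  114.3   19.6   27.6 -138.8] 19.2333
rot [ 0.    -0.002  0.001] rot, y flipped [ 0.912  0.079 -3.004] d [-34.055  -3.015  -0.881] J [ -27.5     25.134  114.274   19.639   27.585 -138.846] F [-1.808 -0.263 -0.489] 19.2333
```

step_arm(
  targets=[
    {"delta_pos": [6,0.5,0],"rot": [0,0,0]},
    {"delta_pos": [12,1,0],"rot": [0,0,0]},
    {"delta_pos": [18,1.5,0],"rot": [0,0,0]},
    {"delta_pos": [25,2.1,0],"rot": [0,0,0]},
    {"delta_pos": [32,2.7,0],"rot": [0,0,0]},
    {"delta_pos": [39,3.3,0],"rot": [0,0,0]},
    {"delta_pos": [46,3.9,0],"rot": [0,0,0]},
    {"delta_pos": [52,4.4,0],"rot": [0,0,0]},
    {"delta_pos": [52,4.4,0],"rot": [0,0,0]},
    {"delta_pos": [35,3,0],"rot": [0,0,0]},
  ],
)

```text
clock: 20.07
eef_pos: [536.0, -119.7, 81.4]
orientation: [[-0.952, -0.086, 0.293], [-0.083, 0.996, 0.023], [-0.294, -0.002, -0.956]]
contact_force: [-0.4, -0.5, 0.7]
grip_width: 0.248
gripper_force: 0.0
```

```bash
python3 tubs.py scene pics/e.png; python3 tubs.py top;python3 rv.py 5 28 520 -119.5 50
```

```text
scene lid 486 z 125.01839972226405 circ ((601.2158203125, -109.83203887939453), 50.135475158691406) min [ 564.  -159.9] max [606.2 -59.8]
ramekin 203 [617.6 -22.1  32.2]
[ 531.3 -118.7   80.3] [ -25.3   27.5  109.7   17.3   29.4 -134.3] 20.1167
top lid 590 z 127.35492615921191 circ ((598.6585083007812, -112.88032531738281), 47.44303512573242) min [ 566.  -160.2] max [604.9 -65.5]
top lid 1767 z 93.27002493539467 circ ((464.9232482910156, -327.4475402832031), 52.08285140991211) min [ 415.4 -379.1] max [ 514.4 -275.4]
ramekin 281 [612.7 -14.5  32.6]
[ 532.  -118.9   80.4] [ -25.2   27.5  109.6   17.2   29.4 -134.1] 20.1667
rot [ 0.016 -0.195  0.002] rot, y flipped [ 1.192  0.104 -2.902] d [-12.026  -0.644 -30.37 ] J [ -25.234   27.509  109.555   17.248   29.421 -134.147] F [-0.489 -0.158 -0.451] 20.1667
```

step_arm(
  targets=[
    {"delta_pos": [0,0,0],"rot": [0.004,-0.047,0]},
    {"delta_pos": [0,0,-3],"rot": [0.008,-0.094,0.001]},
    {"delta_pos": [0,0,-7],"rot": [0.012,-0.14,0.001]},
    {"delta_pos": [0,0,-11],"rot": [0.012,-0.14,0.001]},
    {"delta_pos": [0,0,-15],"rot": [0.012,-0.14,0.001]},
    {"delta_pos": [4,0.3,-15],"rot": [0.012,-0.14,0.001]},
    {"delta_pos": [8,0.7,-15],"rot": [0.012,-0.14,0.001]},
    {"delta_pos": [12,1,-15],"rot": [0.012,-0.14,0.001]},
    {"delta_pos": [16,1.4,-15],"rot": [0.012,-0.14,0.001]},
    {"delta_pos": [20,1.7,-15],"rot": [0.012,-0.14,0.001]},
  ],
  grip=1,
)

```text
clock: 21.0
eef_pos: [553.8, -117.3, 65.9]
orientation: [[-0.903, -0.087, 0.42], [-0.079, 0.996, 0.036], [-0.422, -0.0, -0.907]]
contact_force: [-7.8, -2.1, 7.0]
grip_width: -0.002
gripper_force: 4.0
```

```bash
python3 tubs.py top;python3 rv.py 5 25 588 -114 65
```

```text
top lid 470 z 127.66135540396822 circ ((599.0770263671875, -112.75225830078125), 44.962135314941406) min [ 571.7 -157.6] max [604.9 -67.9]
top lid 1765 z 93.19242753385639 circ ((465.153564453125, -327.0788879394531), 52.03828430175781) min [ 415.5 -378.4] max [ 514.4 -275.4]
ramekin 268 [613.6 -15.4  32.9]
[ 554.4 -117.3   66.1] [ -26.3   29.6  113.2   39.9   20.  -157. ] 21.05
rot [ 0.    -0.001  0.   ] rot, y flipped [ 1.322  0.115 -2.847] d [33.552  3.3   -1.064] J [ -26.345   29.557  113.154   39.882   19.984 -157.035] F [-3.074  0.067  3.133] 21.05
```

step_arm(
  targets=[
    {"delta_pos": [5,0.4,0],"rot": [0,0,0]},
    {"delta_pos": [10,0.9,0],"rot": [0,0,0]},
    {"delta_pos": [15,1.3,0],"rot": [0,0,0]},
    {"delta_pos": [20,1.7,0],"rot": [0,0,0]},
    {"delta_pos": [25,2.1,0],"rot": [0,0,0]},
    {"delta_pos": [29,2.5,0],"rot": [0,0,0]},
    {"delta_pos": [32,2.7,0],"rot": [0,0,0]},
    {"delta_pos": [34,2.9,0],"rot": [0,0,0]},
    {"delta_pos": [34,2.9,0],"rot": [0,0,0]},
    {"delta_pos": [24,2,0],"rot": [0,0,0]},
  ],
)

```text
clock: 21.88
eef_pos: [579.4, -115.7, 66.4]
orientation: [[-0.902, -0.087, 0.422], [-0.079, 0.996, 0.035], [-0.424, -0.002, -0.906]]
contact_force: [-0.2, 0.5, 0.4]
grip_width: 0.0
gripper_force: 0.0
```

step_arm(
  targets=[
    {"delta_pos": [-10,-1,0],"rot": [0,0.04,0]},
    {"delta_pos": [-25,-2,5],"rot": [0,0.09,0]},
    {"delta_pos": [-40,-3,15],"rot": [0,0.14,0]},
    {"delta_pos": [-60,-5,30],"rot": [0,0.2,0]},
    {"delta_pos": [-80,-15,60],"rot": [0,0.26,0]},
    {"delta_pos": [-90,-35,90],"rot": [0,0.32,0]},
    {"delta_pos": [-100,-60,120],"rot": [0,0.38,0]},
    {"delta_pos": [-105,-90,140],"rot": [0,0.43,0]},
    {"delta_pos": [-105,-120,150],"rot": [0,0.43,0]},
    {"delta_pos": [-105,-150,150],"rot": [0,0.43,0]},
  ],
  grip=0.4,
)

```text
clock: 22.72
eef_pos: [474.3, -267.9, 219.4]
orientation: [[-0.997, -0.079, 0.009], [-0.079, 0.996, 0.031], [-0.011, 0.03, -0.999]]
contact_force: [1.6, -0.4, -0.5]
grip_width: 0.605
gripper_force: 0.0
```

```bash
python3 tubs.py scene pics/f.png; python3 tubs.py top pics/g.png; python3 rv.py 85 25 465 -435 200
```

```text
scene lid 930 z 91.536519206334 circ ((462.725341796875, -324.52239990234375), 52.06211471557617) min [ 413.4 -373.6] max [ 512.8 -275. ]
ramekin 213 [621.3 -24.2  32. ]
[ 473.7 -272.8  217.7] [ -38.8   23.7   86.5    1.7   70.5 -133.7] 22.7667
top lid 201 z 94.65464601248205 circ ((500.5658264160156, -310.41058349609375), 30.433055877685547) min [ 485.  -337.8] max [ 514.3 -283. ]
top lid 295 z 94.07553612580317 circ ((433.7923278808594, -303.3226013183594), 28.74217414855957) min [ 413.5 -331.8] max [ 453.  -278.9]
ramekin 276 [612.1 -14.5  32.6]
[ 473.2 -269.8  216.5] [ -38.7   23.6   86.8    1.8   70.5 -133.5] 22.8167
rot [ 0.302 -0.354  1.379] rot, y flipped [ 0.334  0.379 -1.694] d [  -8.217 -165.17   -16.543] J [ -38.663   23.627   86.753    1.764   70.494 -133.534] F [-0.087  0.746 -0.237] 22.8167
```

View pics/f.png

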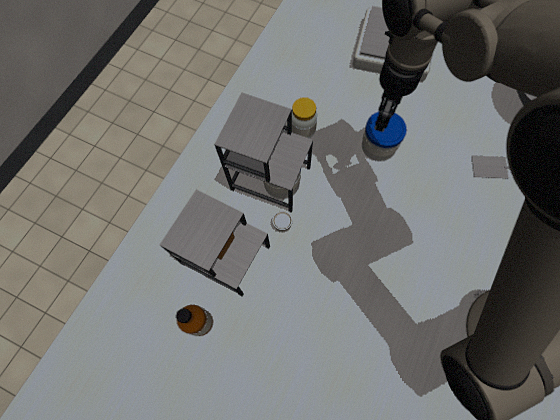

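The scene picture shows the tall tub under the tall rack's lower roof at (283,185), with all the bystanders in place. I'll refit the kinematics with a lateral offset and plan the mid tub.

```bash
sed -i 's/a0,h,L2,L3,off,L6=p/a0,h,L2,L3,off,L6,lat=p/; s/return np.array(\[r\*np.cos(j1),r\*np.sin(j1),z\])/return np.array([r*np.cos(j1)-lat*np.sin(j1),r*np.sin(j1)+lat*np.cos(j1),z])/; s/\[50,350,400,400,0,250\]/[50,350,400,400,0,250,70]/; s/(\[-22.4,3.8,127.9\].*17.84)\]/([-22.4,3.8,127.9],[427.4,-105.6,187.3],[.455,-.229,-.86],17.84),([-26.3,29.6,113.2],[554.4,-117.3,66.1],[.42,.036,-.907],20)]/' kin.py
python3 - <<'E'
s=open("kin.py").read()
i=s.index("def ik")
s=s[:i]+'''def ik(x,z):
    zt=np.array(z)/np.linalg.norm(z); w=np.array(x)-P[5]*zt; best=None
    j0=np.degrees(np.arctan2(w[1],w[0]))-8
    for g in([30,100],[50,80],[10,125]):
        t=least_squares(lambda q:W(P,q)[0]-w,[j0,*g])
        if best is None or t.cost<best.cost: best=t
    q=best.x; f=W(P,q)[1]; j=np.radians(q[0]); l=np.array([-np.sin(j),np.cos(j),0]); v=np.cross(l,f)
    return np.r_[q,np.degrees(np.arctan2(zt@l,zt@v)),np.degrees(np.arccos(np.clip(f@zt,-1,1))),best.cost]
def tz(h,t): h,t=np.radians([h,t]); return [np.cos(h)*np.sin(t),np.sin(h)*np.sin(t),-np.cos(t)]
if __name__=="__main__":
    np.set_printoptions(precision=1,suppress=True)
    print(P,s.cost); print(ik(*D[5][1:3]),ik(*D[9][1:3]))
    for t in(25,35):
        for x,y in((456,-390),(495,-100),(518,77)): print("push",t,x,y,ik([x,y,42],tz(82.4,t)))
    for t,z in((17,80),(25,66),(0,85),(30,66),(25,50),(45,50)):
        for x in(440,500,550,590): print("in",t,z,x,ik([x,137,z],tz(-1,t)))
'''
open("kin.py","w").write(s)
E
python3 kin.py
```

```text
[  1.2 223.3 505.2 379.2 -46.6 294.2  76.3] 9.063666769109187
[ 12.9  41.9 102.3 -51.4  54.7   0. ] [-26.3  29.6 113.2  39.8  20.    0. ]
push 25 456 -390 [-55.9  48.7  74.8  16.8  76.3   0. ]
push 25 495 -100 [-33.3  37.4 101.4  27.4  55.8   0. ]
push 25 518 77 [-14.   35.8 105.4  34.8  47.4   0. ]
push 35 456 -390 [-58.3  53.3  69.   21.3  86.4   0. ]
push 35 495 -100 [-37.6  40.9  99.5  33.8  63.3   0. ]
push 35 518 77 [-19.   38.5 106.   44.7  53.1   0. ]
in 17 80 440 [  9.8  21.3 122.3  -9.2  20.    0. ]
in 17 80 500 [  8.4  25.5 113.9  -6.8  24.    0. ]
in 17 80 550 [  7.6  29.  106.6  -5.4  27.6   0. ]
in 17 80 590 [  7.   32.  100.5  -4.5  30.8   0. ]
in 25 66 440 [ 11.   22.9 128.8 -53.5   6.3   0. ]
in 25 66 500 [  9.3  26.4 120.6 -27.6   9.4   0. ]
in 25 66 550 [  8.3  29.5 113.4 -17.7  13.    0. ]
in 25 66 590 [  7.6  32.1 107.5 -13.2  16.1   0. ]
in 0 85 440 [  7.8  25.5 109.4   0.   45.2   0. ]
in 0 85 500 [  6.9  30.1 100.4   0.   49.6   0. ]
in 0 85 550 [ 6.3 34.1 92.4  0.  53.6  0. ]
in 0 85 590 [ 5.8 37.4 85.6  0.  57.   0. ]
in 30 66 440 [  11.9   23.6  132.4 -129.9    8.4    0. ]
in 30 66 500 [ 10.   26.7 124.2 -94.6   5.5   0. ]
in 30 66 550 [  8.8  29.5 117.1 -52.7   6.1   0. ]
in 30 66 590 [  8.   31.9 111.3 -32.4   8.4   0. ]
in 25 50 440 [ 11.   25.4 129.5 -83.4   5.1   0. ]
in 25 50 500 [  9.3  28.5 121.2 -37.5   7.2   0. ]
in 25 50 550 [  8.3  31.3 114.  -21.5  10.7   0. ]
in 25 50 590 [  7.6  33.8 108.  -15.2  13.9   0. ]
in 45 50 440 [  14.9   34.6  142.6 -163.3   42.3    0. ]
in 45 50 500 [  12.1   34.6  134.4 -163.5   34.3    0. ]
in 45 50 550 [  10.4   35.6  127.4 -162.9   28.4    0. ]
in 45 50 590 [   9.4   36.8  121.6 -161.7   24.1    0. ]
```

```bash
python3 rv.py 82.4 25 451 -432 200
```

```text
rot [ 0.293 -0.359  1.334] rot, y flipped [ 0.345  0.374 -1.738] d [ -22.217 -162.17   -16.543] J [ -38.663   23.627   86.753    1.764   70.494 -133.534] F [-0.087  0.746 -0.237] 22.8167
```

step_arm(
  targets=[
    {"delta_pos": [-2,-16,0],"rot": [0.023,0.025,-0.116]},
    {"delta_pos": [-4,-32,0],"rot": [0.046,0.05,-0.232]},
    {"delta_pos": [-7,-48,0],"rot": [0.069,0.075,-0.348]},
    {"delta_pos": [-9,-64,0],"rot": [0.092,0.1,-0.464]},
    {"delta_pos": [-11,-80,0],"rot": [0.115,0.125,-0.58]},
    {"delta_pos": [-13,-96,0],"rot": [0.138,0.15,-0.695]},
    {"delta_pos": [-16,-112,-5],"rot": [0.161,0.175,-0.811]},
    {"delta_pos": [-18,-130,-10],"rot": [0.184,0.2,-0.927]},
    {"delta_pos": [-20,-148,-14],"rot": [0.207,0.224,-1.043]},
    {"delta_pos": [-22,-162,-17],"rot": [0.23,0.249,-1.159]},
  ],
)

```text
clock: 23.65
eef_pos: [450.9, -428.0, 197.9]
orientation: [[-0.444, 0.895, -0.041], [0.844, 0.433, 0.317], [0.301, 0.106, -0.948]]
contact_force: [0.0, -0.4, -1.0]
grip_width: 0.598
gripper_force: 0.0
```

```bash
python3 rv.py 82.4 25 451 -432 42
```

```text
rot [ 0.023 -0.979  2.366] rot, y flipped [ 0.111  0.127 -0.576] d [   0.083   -4.003 -155.949] J [-54.685  41.054  61.452   8.639  94.026 -82.125] F [ 0.037 -0.415 -1.01 ] 23.65
```

step_arm(
  targets=[
    {"delta_pos": [0,-1,-8],"rot": [0.022,0.025,-0.115]},
    {"delta_pos": [0,-2,-24],"rot": [0.044,0.05,-0.23]},
    {"delta_pos": [0,-3,-40],"rot": [0.066,0.076,-0.345]},
    {"delta_pos": [0,-4,-58],"rot": [0.089,0.102,-0.46]},
    {"delta_pos": [0,-4,-76],"rot": [0.111,0.127,-0.576]},
    {"delta_pos": [0,-4,-96],"rot": [0.111,0.127,-0.576]},
    {"delta_pos": [0,-4,-116],"rot": [0.111,0.127,-0.576]},
    {"delta_pos": [0,-4,-134],"rot": [0.111,0.127,-0.576]},
    {"delta_pos": [0,-4,-148],"rot": [0.111,0.127,-0.576]},
    {"delta_pos": [0,-4,-156],"rot": [0.111,0.127,-0.576]},
  ],
)

```text
clock: 24.48
eef_pos: [450.6, -430.4, 40.7]
orientation: [[0.115, 0.992, 0.054], [0.899, -0.127, 0.419], [0.422, 0.0, -0.906]]
contact_force: [-0.3, 0.2, 0.1]
grip_width: 0.598
gripper_force: 0.0
```

step_arm(
  targets=[
    {"delta_pos": [1,9,0],"rot": [0,0,0]},
    {"delta_pos": [2.5,18,0],"rot": [0,0,0]},
    {"delta_pos": [3.5,27,0],"rot": [0,0,0]},
    {"delta_pos": [4.5,34,0],"rot": [0,0,0]},
    {"delta_pos": [5.5,40,0],"rot": [0,0,0]},
    {"delta_pos": [6,46,0],"rot": [0,0,0]},
    {"delta_pos": [7,53,0],"rot": [0,0,0]},
    {"delta_pos": [8,61,0],"rot": [0,0,0]},
    {"delta_pos": [9.5,70,0],"rot": [0,0,0]},
    {"delta_pos": [10.5,80,0],"rot": [0,0,0]},
  ],
)

```text
clock: 25.32
eef_pos: [461.7, -352.9, 43.5]
orientation: [[0.114, 0.992, 0.058], [0.902, -0.128, 0.413], [0.417, 0.005, -0.909]]
contact_force: [0.0, -4.8, 1.5]
grip_width: 0.599
gripper_force: 2.2
```

step_arm(
  targets=[
    {"delta_pos": [1.5,11,0],"rot": [0,0,0]},
    {"delta_pos": [3,22,0],"rot": [0,0,0]},
    {"delta_pos": [4.5,33,0],"rot": [0,0,0]},
    {"delta_pos": [6,44,0],"rot": [0,0,0]},
    {"delta_pos": [7.5,55,0],"rot": [0,0,0]},
    {"delta_pos": [9,66,0],"rot": [0,0,0]},
    {"delta_pos": [10,77,0],"rot": [0,0,0]},
    {"delta_pos": [11.5,88,0],"rot": [0,0,0]},
    {"delta_pos": [13,99,0],"rot": [0,0,0]},
    {"delta_pos": [14.5,110,0],"rot": [0,0,0]},
  ],
)

```text
clock: 26.15
eef_pos: [476.3, -242.3, 43.5]
orientation: [[0.114, 0.992, 0.058], [0.901, -0.128, 0.414], [0.418, 0.005, -0.908]]
contact_force: [-1.4, -4.3, 2.3]
grip_width: 0.601
gripper_force: 2.4
```

```bash
python3 tubs.py scene; python3 tubs.py top
```

```text
scene lid 1306 z 91.05333043107785 circ ((482.7528076171875, -180.55795288085938), 52.93230438232422) min [ 432.9 -233.3] max [ 534.5 -128.6]
ramekin 212 [620.1 -23.3  32. ]
[ 476.2 -239.7   43.4] [-45.8  41.3  91.7  21.5  64.6 -50.8] 26.2
top lid 1788 z 93.26454892311536 circ ((485.30950927734375, -180.50311279296875), 52.00461196899414) min [ 436.3 -231. ] max [ 534.8 -129.4]
ramekin 267 [612.6 -14.8  32.8]
[ 476.  -240.3   43.3] [-45.8  41.3  91.6  21.5  64.7 -50.9] 26.25
```

step_arm(
  targets=[
    {"delta_pos": [1,10,0],"rot": [0,0,0]},
    {"delta_pos": [3,23,0],"rot": [0,0,0]},
    {"delta_pos": [5,36,0],"rot": [0,0,0]},
    {"delta_pos": [6.5,49,0],"rot": [0,0,0]},
    {"delta_pos": [8,62,0],"rot": [0,0,0]},
    {"delta_pos": [10,75,0],"rot": [0,0,0]},
    {"delta_pos": [11.5,88,0],"rot": [0,0,0]},
    {"delta_pos": [13.5,101,0],"rot": [0,0,0]},
    {"delta_pos": [15,114,0],"rot": [0,0,0]},
    {"delta_pos": [17,127,0],"rot": [0,0,0]},
  ],
)

```text
clock: 27.08
eef_pos: [492.9, -113.9, 42.9]
orientation: [[0.114, 0.992, 0.056], [0.9, -0.127, 0.416], [0.42, 0.003, -0.908]]
contact_force: [-1.0, -4.3, 2.5]
grip_width: 0.599
gripper_force: 2.4
```

step_arm(
  targets=[
    {"delta_pos": [1.5,13,0],"rot": [0,0,0]},
    {"delta_pos": [3.5,26,0],"rot": [0,0,0]},
    {"delta_pos": [5,39,0],"rot": [0,0,0]},
    {"delta_pos": [7,52,0],"rot": [0,0,0]},
    {"delta_pos": [8.5,65,0],"rot": [0,0,0]},
    {"delta_pos": [10.5,78,0],"rot": [0,0,0]},
    {"delta_pos": [12,91,0],"rot": [0,0,0]},
    {"delta_pos": [13.5,103,0],"rot": [0,0,0]},
    {"delta_pos": [15,113,0],"rot": [0,0,0]},
    {"delta_pos": [16,120,0],"rot": [0,0,0]},
  ],
)

```text
clock: 27.92
eef_pos: [508.5, 6.6, 42.8]
orientation: [[0.114, 0.992, 0.055], [0.9, -0.126, 0.417], [0.421, 0.003, -0.907]]
contact_force: [-0.7, -5.6, 2.9]
grip_width: 0.6
gripper_force: 2.5
```

```bash
python3 tubs.py scene; python3 tubs.py top
```

```text
scene lid 1575 z 91.36133657307482 circ ((515.438720703125, 67.6669921875), 51.90144729614258) min [464.7  16.4] max [566.9 119.1]
ramekin 212 [620.6 -24.3  32.2]
[508.4   7.5  42.8] [-21.9  35.8 105.   31.9  50.5 -37.8] 27.9667
top lid 1753 z 93.30394924209364 circ ((517.368408203125, 66.21884155273438), 50.620059967041016) min [467.7  16.7] max [566.2 115.2]
ramekin 265 [612.3 -14.5  32.8]
[508.3   7.   42.8] [-22.   35.8 105.   31.9  50.5 -37.8] 28.0167
```

step_arm(
  targets=[
    {"delta_pos": [1.5,11,0],"rot": [0,0,0]},
    {"delta_pos": [3,22,0],"rot": [0,0,0]},
    {"delta_pos": [4.5,33,0],"rot": [0,0,0]},
    {"delta_pos": [6,44,0],"rot": [0,0,0]},
    {"delta_pos": [7.5,55,0],"rot": [0,0,0]},
    {"delta_pos": [8.5,64,0],"rot": [0,0,0]},
    {"delta_pos": [9,69,0],"rot": [0,0,0]},
    {"delta_pos": [9,69,0],"rot": [0,0,0]},
    {"delta_pos": [7,50,3],"rot": [0,0,0]},
    {"delta_pos": [0,25,25],"rot": [0,0,0]},
  ],
)

```text
clock: 28.85
eef_pos: [506.9, 32.2, 65.6]
orientation: [[0.114, 0.992, 0.049], [0.899, -0.124, 0.42], [0.422, -0.003, -0.906]]
contact_force: [0.7, -1.0, -0.1]
grip_width: 0.602
gripper_force: 0.0
```

```bash
python3 tubs.py scene; python3 tubs.py top; python3 rv.py -1 17 425 138 75
```

```text
scene lid 1671 z 91.31389274494661 circ ((524.7764282226562, 137.99891662597656), 51.598350524902344) min [473.7  86.6] max [576.2 189.2]
ramekin 218 [620.1 -23.   32. ]
[508.8  27.1  70.2] [-19.7  32.7 104.9  31.3  52.3 -34. ] 28.9
top lid 1754 z 93.33874201727504 circ ((525.9342651367188, 134.8125762939453), 50.66828155517578) min [475.5  84.8] max [575.9 185.5]
ramekin 261 [615.4 -15.1  32.5]
[509.7  28.2  69.5] [-19.6  32.8 104.9  31.5  52.1 -34. ] 28.95
rot [-0.625 -0.531  1.598] rot, y flipped [-0.093  0.118 -1.456] d [-84.733 109.817   5.479] J [-19.619  32.756 104.891  31.466  52.094 -34.001] F [0.655 0.344 0.524] 28.95
```

step_arm(
  targets=[
    {"delta_pos": [-10,0,20],"rot": [-0.0078,0.0098,-0.1213]},
    {"delta_pos": [-25,0,45],"rot": [-0.0155,0.0197,-0.2427]},
    {"delta_pos": [-40,5,70],"rot": [-0.0233,0.0295,-0.364]},
    {"delta_pos": [-55,15,80],"rot": [-0.031,0.0393,-0.4853]},
    {"delta_pos": [-70,30,80],"rot": [-0.0388,0.0492,-0.6067]},
    {"delta_pos": [-80,45,80],"rot": [-0.0465,0.059,-0.728]},
    {"delta_pos": [-85,60,80],"rot": [-0.0543,0.0688,-0.8493]},
    {"delta_pos": [-85,75,80],"rot": [-0.062,0.0787,-0.9707]},
    {"delta_pos": [-85,95,70],"rot": [-0.0698,0.0885,-1.092]},
    {"delta_pos": [-85,110,60],"rot": [-0.0775,0.0983,-1.2133]},
  ],
  grip=0.75,
)

```text
clock: 29.78
eef_pos: [423.3, 129.5, 133.7]
orientation: [[0.883, 0.37, 0.291], [0.344, -0.929, 0.138], [0.321, -0.022, -0.947]]
contact_force: [0.1, 0.1, -0.2]
grip_width: 0.246
gripper_force: 0.0
```

```bash
python3 rv.py -1 17 425 138 75
```

```text
rot [-0.846 -0.185  2.633] rot, y flipped [-0.027  0.026 -0.396] d [  1.724   8.497 -58.723] J [  2.097  12.484 123.319  15.872  27.775  57.599] F [ 0.07   0.055 -0.247] 29.7833
```

step_arm(
  targets=[
    {"delta_pos": [2,4,-4],"rot": [-0.007,0.007,-0.1]},
    {"delta_pos": [2,8,-10],"rot": [-0.014,0.013,-0.2]},
    {"delta_pos": [2,8,-20],"rot": [-0.02,0.02,-0.3]},
    {"delta_pos": [2,8,-30],"rot": [-0.027,0.026,-0.396]},
    {"delta_pos": [2,8,-42],"rot": [-0.027,0.026,-0.396]},
    {"delta_pos": [2,8,-52],"rot": [-0.027,0.026,-0.396]},
    {"delta_pos": [2,8,-58],"rot": [-0.027,0.026,-0.396]},
    {"delta_pos": [2,8,-58],"rot": [-0.027,0.026,-0.396]},
    {"delta_pos": [6,8,-58],"rot": [-0.027,0.026,-0.396]},
    {"delta_pos": [10,8,-58],"rot": [-0.027,0.026,-0.396]},
  ],
)

```text
clock: 30.62
eef_pos: [434.1, 136.2, 75.9]
orientation: [[0.957, -0.014, 0.291], [-0.013, -1.0, -0.004], [0.291, -0.0, -0.957]]
contact_force: [0.3, 0.8, -0.4]
grip_width: 0.253
gripper_force: 0.0
```

```bash
python3 rv.py -1 17 457 138 75
```

```text
rot [-0.916  0.014  3.002] rot, y flipped [-0.    -0.001 -0.004] d [22.898  1.799 -0.903] J [  9.746  21.416 123.238  -9.437  18.91  109.032] F [ 0.342  0.794 -0.412] 30.6167
```

step_arm(
  targets=[
    {"delta_pos": [9,1,0],"rot": [0,0,0]},
    {"delta_pos": [17,1,0],"rot": [0,0,0]},
    {"delta_pos": [24,0.8,0],"rot": [0,0,0]},
    {"delta_pos": [30,0.7,0],"rot": [0,0,0]},
    {"delta_pos": [36,0.6,0],"rot": [0,0,0]},
    {"delta_pos": [43,0.5,0],"rot": [0,0,0]},
    {"delta_pos": [50,0.3,0],"rot": [0,0,0]},
    {"delta_pos": [57,0.2,0],"rot": [0,0,0]},
    {"delta_pos": [64,0,0],"rot": [0,0,0]},
    {"delta_pos": [71,0,0],"rot": [0,0,0]},
  ],
)

```text
clock: 31.45
eef_pos: [503.5, 135.9, 75.0]
orientation: [[0.958, -0.014, 0.287], [-0.013, -1.0, -0.005], [0.287, 0.001, -0.958]]
contact_force: [-8.2, -0.4, 6.5]
grip_width: 0.249
gripper_force: 4.1
```

```bash
python3 tubs.py scene; python3 tubs.py top; python3 rv.py -1 17 559 136 75
```

```text
scene lid 1522 z 91.39784256023768 circ ((567.8944702148438, 137.17152404785156), 51.86648178100586) min [516.4  85.8] max [606.3 189. ]
ramekin 206 [620.1 -23.8  32. ]
[505.4 136.   75.4] [  8.1  26.3 113.3  -6.4  23.9 104.5] 31.5
top lid 1566 z 93.32942750547124 circ ((570.9686279296875, 134.6685791015625), 50.96345138549805) min [522.2  84. ] max [605.  185.6]
ramekin 267 [613.  -14.9  32.7]
[505.1 136.   75.3] [  8.1  26.3 113.3  -6.5  23.8 104.5] 31.55
rot [-0.914  0.015  3.002] rot, y flipped [ 0.    -0.002 -0.003] d [53.915  0.016 -0.325] J [  8.147  26.332 113.327  -6.459  23.796 104.497] F [-0.873 -0.893 -0.077] 31.55
```

step_arm(
  targets=[
    {"delta_pos": [6,0,0],"rot": [0,0,0]},
    {"delta_pos": [12,-0.2,0],"rot": [0,0,0]},
    {"delta_pos": [18,-0.3,0],"rot": [0,0,0]},
    {"delta_pos": [24,-0.4,0],"rot": [0,0,0]},
    {"delta_pos": [30,-0.5,0],"rot": [0,0,0]},
    {"delta_pos": [36,-0.6,0],"rot": [0,0,0]},
    {"delta_pos": [42,-0.8,0],"rot": [0,0,0]},
    {"delta_pos": [48,-0.9,0],"rot": [0,0,0]},
    {"delta_pos": [54,-1,0],"rot": [0,0,0]},
    {"delta_pos": [60,-1.1,0],"rot": [0,0,0]},
  ],
)

```text
clock: 32.38
eef_pos: [563.6, 135.0, 74.9]
orientation: [[0.958, -0.014, 0.288], [-0.013, -1.0, -0.004], [0.288, 0.0, -0.958]]
contact_force: [-5.4, 0.1, 3.2]
grip_width: 0.254
gripper_force: 3.2
```

```bash
python3 tubs.py top; python3 rv.py -1 17 595 134.5 75
```

```text
top lid 377 z 93.80030018827458 circ ((602.7513427734375, 133.024169921875), 42.902156829833984) min [578.1  90.1] max [604.9 175.9]
ramekin 268 [614.9 -16.7  33. ]
[565.1 134.9  75.3] [  7.   30.6 104.5  -4.8  28.3 101.7] 32.4333
rot [-0.914  0.015  3.002] rot, y flipped [ 0.    -0.002 -0.003] d [29.875 -0.422 -0.256] J [  7.035  30.588 104.477  -4.808  28.309 101.735] F [-1.08  -0.221 -0.85 ] 32.4333
```

step_arm(
  targets=[
    {"delta_pos": [5,0,0],"rot": [0,0,0]},
    {"delta_pos": [10,-0.2,0],"rot": [0,0,0]},
    {"delta_pos": [15,-0.3,0],"rot": [0,0,0]},
    {"delta_pos": [20,-0.4,0],"rot": [0,0,0]},
    {"delta_pos": [24,-0.5,0],"rot": [0,0,0]},
    {"delta_pos": [27,-0.5,0],"rot": [0,0,0]},
    {"delta_pos": [29,-0.5,0],"rot": [0,0,0]},
    {"delta_pos": [30,-0.5,0],"rot": [0,0,0]},
    {"delta_pos": [30,-0.5,0],"rot": [0,0,0]},
    {"delta_pos": [30,-0.5,0],"rot": [0,0,0]},
  ],
)

```text
clock: 33.27
eef_pos: [594.6, 134.5, 75.3]
orientation: [[0.957, -0.014, 0.291], [-0.013, -1.0, -0.004], [0.291, 0.0, -0.957]]
contact_force: [-1.5, -0.8, -0.2]
grip_width: 0.252
gripper_force: 1.4
```

step_arm(
  targets=[
    {"delta_pos": [-8,0,0],"rot": [0,0,0]},
    {"delta_pos": [-20,0,0],"rot": [0,0,0]},
    {"delta_pos": [-40,0,5],"rot": [0,0,0]},
    {"delta_pos": [-60,0,15],"rot": [0,0,0]},
    {"delta_pos": [-80,0,35],"rot": [0,0.03,0]},
    {"delta_pos": [-100,0,55],"rot": [0,0.06,0]},
    {"delta_pos": [-120,0,75],"rot": [0,0.09,0]},
    {"delta_pos": [-140,0,95],"rot": [0,0.12,0]},
    {"delta_pos": [-155,0,110],"rot": [0,0.15,0]},
    {"delta_pos": [-160,0,120],"rot": [0,0.15,0]},
  ],
)

```text
clock: 34.1
eef_pos: [434.1, 134.7, 197.7]
orientation: [[0.989, -0.013, 0.147], [-0.013, -1.0, -0.004], [0.148, 0.002, -0.989]]
contact_force: [0.4, 0.1, 0.3]
grip_width: 0.246
gripper_force: 0.0
```

```bash
python3 tubs.py wrist pics/w.png; python3 tubs.py scene pics/s.png; python3 - <<'E'
from h import *
for n in("scene","wrist"):
    p,d=imaging.capture(n);W=world(n,d,imaging.camera_model(n))
    for nm,(ox,oy,yw,z0,z1) in {"tall":(601,-112.8,4.85,40,130),"short":(604.1,135.2,-1.1,30,95)}.items():
        c,s=np.cos(np.radians(yw)),np.sin(np.radians(yw)); X=(W[...,0]-ox)*c+(W[...,1]-oy)*s; Y=-(W[...,0]-ox)*s+(W[...,1]-oy)*c
        k=(W[...,2]>z0)&(W[...,2]<z1)&(abs(Y)<50)&(X>-40)&(X<120); q=np.c_[X[k],Y[k]]
        if len(q)>50:
            A=np.c_[2*q,np.ones(len(q))]; r=np.linalg.lstsq(A,(q**2).sum(1),rcond=None)[0]
            print(n,nm,len(q),"minX",np.percentile(q[:,0],[1,5]),"circle fit",r[:2],(r[2]+r[0]**2+r[1]**2)**.5)
E
```

```text
ramekin 1000 [594.4 -12.9  32.1]
[434.7 134.9 198.9] [  8.5  11.4 108.4  -1.9  51.7 100.3] 34.15
ramekin 224 [619.8 -23.8  31.9]
[435.2 134.8 197.6] [  8.5  11.5 108.5  -1.9  51.5 100.3] 34.2
scene tall 127 minX [3.8 4.7] circle fit [54.7  2.4] 49.92196800429125
scene short 57 minX [4.2 4.8] circle fit [52.3  1.8] 47.391640046935805
```

View pics/w.png

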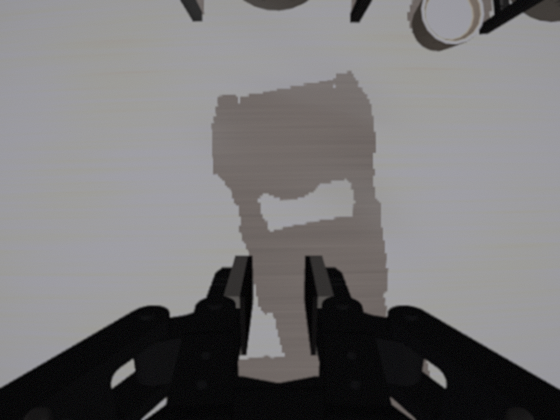

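View pics/s.png

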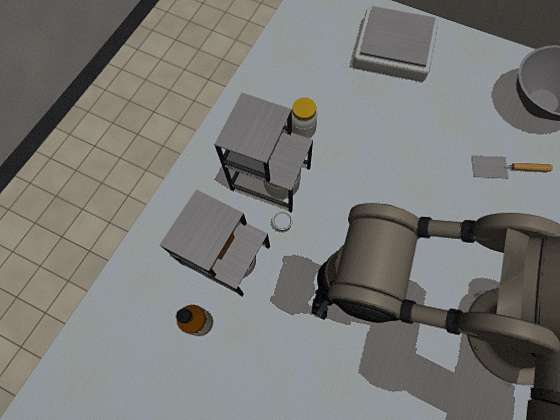

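The wrist view shows the tub's edge inside the mouth at about (275,3). The scene view shows both tubs under their roofs at (283,183) and (250,265), and the carton at (227,245). I'll check the carton and then hand in.

```bash
python3 - <<'E'
from h import *
p,d=imaging.capture("scene");W=world("scene",d,imaging.camera_model("scene"))
hsv=cv2.cvtColor(p,cv2.COLOR_RGB2HSV);k=(hsv[...,0]>3)&(hsv[...,0]<22)&(hsv[...,1]>90)
c,s=np.cos(np.radians(-1.1)),np.sin(np.radians(-1.1));X=(W[...,0]-604.1)*c+(W[...,1]-135.2)*s;Y=-(W[...,0]-604.1)*s+(W[...,1]-135.2)*c
k&=(abs(Y)<60)&(X>20)&(X<120)&(W[...,2]>108)&(W[...,2]<160)
q=np.c_[X[k],Y[k],W[...,2][k]];print(len(q),np.percentile(q,[2,50,98],axis=0));f=q[q[:,2]<148]
a=np.polyfit(f[:,1],f[:,0],1);print(len(f),"rear face x",a[1],"angle",np.arctan(a[0]))
if 50<a[1]<75 and abs(a[0])<.15: print(ticket.hand_in())
E
```

```text
117 [[ 59.9 -24.6 111.9]
 [ 60.9   3.5 128.9]
 [ 62.1  32.2 146.1]]
117 rear face x 60.916857005243216 angle 0.013517114897119091
the job is handed in; nothing more can be done
None
```

I handed the job in at about 34 s. Both tubs are in their lower tiers, about 4 mm inside the front edge. The box lies flat and square in the short rack's upper tier, about 6 mm inside its cover. The bystanders show no visible movement. The hand-in returned no verdict, so the result isn't confirmed.

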